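Press a level pile of tapered blister bundles to the first click

TASK

Pile all the tapered blister bundles on the tray of the bench press, one on top of another, centred and lengthwise with the tray, turning each one end for end so that thick lies over thin and the pile stays level. Then push the loaded tray under the press until its detent snaps home, and turn the knob clockwise until the pile is pressed and the clutch gives its first click: stop there, never a second click, and leave the pile clamped. Do not disturb the cartons and the jar.

Things in the scene. Friction and masses are not known exactly. Their poses are not given: they have to be found in the camera images.
- bundle1: A tapered bundle of blister cards in a paper sleeve, rigid, 120 mm long (its x axis), 56 mm wide (its y axis); flat underside, sloping top: 30 mm thick at the +x end, 16 mm at the -x end, 23 mm in the middle (slope 0.116 rad). About 0.15 kg. Origin: centre of the underside. Lies flat on the table at the start. Absent in some runs.
- bundle2: A tapered bundle of blister cards in a paper sleeve, rigid, 120 mm long (its x axis), 56 mm wide (its y axis); flat underside, sloping top: 30 mm thick at the +x end, 16 mm at the -x end, 23 mm in the middle (slope 0.116 rad). About 0.15 kg. Origin: centre of the underside. Lies flat on the table at the start. Absent in some runs.
- bundle3: A tapered bundle of blister cards in a paper sleeve, rigid, 120 mm long (its x axis), 56 mm wide (its y axis); flat underside, sloping top: 30 mm thick at the +x end, 16 mm at the -x end, 23 mm in the middle (slope 0.116 rad). About 0.15 kg. Origin: centre of the underside. Lies flat on the table at the start. Absent in some runs.
- bundle4: A tapered bundle of blister cards in a paper sleeve, rigid, 120 mm long (its x axis), 56 mm wide (its y axis); flat underside, sloping top: 30 mm thick at the +x end, 16 mm at the -x end, 23 mm in the middle (slope 0.116 rad). About 0.15 kg. Origin: centre of the underside. Lies flat on the table at the start. Absent in some runs.
- bundle5: A tapered bundle of blister cards in a paper sleeve, rigid, 120 mm long (its x axis), 56 mm wide (its y axis); flat underside, sloping top: 30 mm thick at the +x end, 16 mm at the -x end, 23 mm in the middle (slope 0.116 rad). About 0.15 kg. Origin: centre of the underside. Lies flat on the table at the start. Absent in some runs.
- bundle1_mid (a point): The middle of bundle1, 11.5 mm above its underside's centre. Its z axis is perpendicular to the plane halfway between underside and top (so it leans 0.058 rad from the underside's normal, toward the thin end); x toward the thick end. In a pile with alternating ends each of these z axes is within 0.06 rad of vertical, up or down: a bundle that was turned over may lie so.
- bundle2_mid (a point): The middle of bundle2, 11.5 mm above its underside's centre. Its z axis is perpendicular to the plane halfway between underside and top (so it leans 0.058 rad from the underside's normal, toward the thin end); x toward the thick end. In a pile with alternating ends each of these z axes is within 0.06 rad of vertical, up or down: a bundle that was turned over may lie so.
- bundle3_mid (a point): The middle of bundle3, 11.5 mm above its underside's centre. Its z axis is perpendicular to the plane halfway between underside and top (so it leans 0.058 rad from the underside's normal, toward the thin end); x toward the thick end. In a pile with alternating ends each of these z axes is within 0.06 rad of vertical, up or down: a bundle that was turned over may lie so.
- bundle4_mid (a point): The middle of bundle4, 11.5 mm above its underside's centre. Its z axis is perpendicular to the plane halfway between underside and top (so it leans 0.058 rad from the underside's normal, toward the thin end); x toward the thick end. In a pile with alternating ends each of these z axes is within 0.06 rad of vertical, up or down: a bundle that was turned over may lie so.
- bundle5_mid (a point): The middle of bundle5, 11.5 mm above its underside's centre. Its z axis is perpendicular to the plane halfway between underside and top (so it leans 0.058 rad from the underside's normal, toward the thin end); x toward the thick end. In a pile with alternating ends each of these z axes is within 0.06 rad of vertical, up or down: a bundle that was turned over may lie so.
- press: Grey bench press, fixed. Base 400 x 130 x 8 mm carrying a slide along x; at the +x end a column with an arm (z 190 to 224 mm, 46 mm wide) that overhangs back to x = +30 mm. The screw's axis is at x = +65 mm, y = 0; the tray loads at x = -65 mm. Origin: on the table, mid-base. x along the slide to the column, z up.
- tray (a joint): Travel of the tray along the slide, m: 0 to 0.015 at the start (loading place), grows towards the column; the stop (home, pile under the foot) is at 0.130. Slides with about 1.2 N and stays where left, but a spring detent must be overcome between about 0.114 and 0.124 (some 10 N in all); past it the tray snaps on to the stop and is held there.
- tray_floor (a point): Centre of the tray's floor, on its upper face (28 mm above the table). x axis along the slide towards the column. The floor is 132 mm long inside (along x) between two end lips 8 mm high, 84 mm wide, open at the sides.
- tray_handle (a point): Grip point of the tray's upright black handle: a plate 14 mm thick along the slide, 50 mm wide across it; its top is 13 mm above this point (71 mm above the table), its foot 32 mm below. 125 mm from the tray's centre, on the side away from the column. Same axes as tray_floor.
- knob_grip (a point): Grip point on the axis of the round black knob on the arm: 52 mm diameter, 44 mm tall, top 16 mm above this point; 29 mm below is a spindle disc of 54 mm diameter. Turning clockwise from above lowers the foot 8 mm per rad. Grip at any angle, 40 N or more. Takes 0.14 N m until the foot presses, then up to about 0.5 N m. The screw stays when let go.
- knob (a joint): Slip of the knob in its clutch against the spindle disc, rad: 0 while the screw turns with the knob. Once the pile is pressed it begins to grow; torque peaks at 0.2, the first click (torque falls off) is at about 0.4 and completed at 0.785; the second click begins at about 1.18. It stays where left.
- foot: The press's foot, a steel ball nose of 44 mm diameter on the screw's axis. Origin: its lowest point, 153 mm above the table at the start (125 mm above the tray floor); it can come down by at most 72 mm.
- carton_a: Bystander: white carton 60 x 110 x 50 mm, origin under its centre.
- carton_b: Bystander: white carton 80 x 120 x 45 mm, origin under its centre.
- jar: Bystander: white jar 60 mm diameter, 85 mm tall, origin under its centre.

How it is judged:
By the outcome, as a careful person would: the job done as asked, in the order asked, and still so for the second after the job is handed in, with the robot touching nothing.
Of bundle1, bundle2, bundle3, bundle4, bundle5 only 3 to 5 are there at a start; the rules pass over those that are not, and their reading is None.
At some moment in a run one of bundle1, bundle2, bundle3, bundle4, bundle5 may be knocked a few centimetres aside while the robot is not near it.
Once in a run the grip may slacken for a moment while it holds something.
It also fails if it takes over 210 s, if anything falls off the work surface, if the arm or the gripper's body presses on something with over 40 N, if the wrist force passes 120 N, or if a joint passes its speed limit or range.

ROBOT

A 6-joint arm with a two-finger parallel gripper is mounted at the origin on the work surface. World frame = base frame: x ahead of the robot, y to its left, z up, the work surface at z = 0. Lengths are in m, angles in rad, forces in N, time in s.
With the tool pointing down it reaches from about 0.375 to 0.9 m from the base axis. Payload 3.1 kg.
Tool frame: the origin (TCP) lies between the finger pads; the fingertips stand 17 mm ahead of it and the grasp point (between the pads) lies 2 mm behind it; z points along the fingers, y is the line along which they close (so a half turn about z gives the same grasp; the last joint's range is limited). The gripper opens to 85 mm and grips with 20 to 120 N. Pads are 22 mm wide; open, the fingers measure 114 mm over their backs; the gripper's body (76 mm by 85 mm) begins 54 mm behind the grasp point. The pads swing forward as they close: fully open they stand 13 mm farther back than shut.
Start: joints at [1.062, 0.527, 1.433, -0, 1.181, -0.178], TCP at [0.203, 0.591, 0.248] pointing down, gripper open.
Joint ranges: [-3.08, 3.08], [-0.75, 2.2], [0.22, 2.44], [-1.43, 4.57], [0, 2.65], [-2.85, 2.85]. Speed limits (rad/s): [2.79, 2.79, 3.14, 3.14, 3.14, 3.14].

INTERFACE

Orientations are given as a unit quaternion [x, y, z, w].
In Python, from station import sense, vision, order gives the robot as it stands.
- The arm moves only by the shell command python3 -m crank 'ROWS' [OPENING] [FORCE]. ROWS is JSON, a list of rows, each an object with "dp": the shift along the world's x, y, z in units of 30 mm (1.0 is 30 mm), a list of three; "angular": the turn, a rotation vector about the world's x, y, z in degrees, a list of three. In form: [{"dp": [dx, dy, dz], "angular": [ax, ay, az]}, ...]. A call has 1 to 20 rows; each row shifts and turns the commanded pose from where the row before left it; what a row does not reach is not made up. A row lasts 1/10 s, in which the tool goes at most 50 mm and 8.59 degrees, less where a joint would pass 70% of its speed; a pose out of reach is approached as far as the arm can. A call is refused whole if a number of a shift passes 1 or a number of a turn 8.59, either way. A call with a gripper value outside its range is refused whole. OPENING is the closure, from 0 (fully open) to 1 (shut), set as the call begins (- or left out, the last holds). The fingers move at their own pace and stop on an object; FORCE is the grip in N (left out, the last holds). Time passes only in rows, so rows that do not move let the fingers close. It gives the time, the measured TCP pose, the force, the opening and the grip force at its end, in the units of the state.
- sense(): the state, without advancing time (a new reading comes with each control period).
- vision.snapshot(name): name is "scene" or "side" or "wrist"; returns a dict with "image" (480x640x3 uint8, blue, green, red), "range_z" (480x640 float32, m along the optical axis (not along the pixel's ray), 0 where there is no reading), "mtx" (3x3 intrinsics, pixels), "pose" (4x4, takes a point from camera to world coordinates); the wrist camera has in their place "mount" (4x4, takes a point from camera to tool coordinates, whose origin is the TCP and whose axes are the flange's). Camera axes: x right, y down, z forward; pixel columns grow to the right and rows downward; lengths in m; the calibration is good to about 2 mm. The wrist camera is an equidistant fisheye: a pixel r from the principal point sees the ray r / f radians off the axis. A picture is of the moment at which its call begins: read the wrist's pose just before it.
- order.sign_off(): hands the job in; it is judged then, once.
The state is a dict: "t": time; "q": joint angles; "qd": joint speeds; "tau": joint torques, N m; "tcp_pos": TCP position; "tool_rot": TCP orientation; "force": force on the tool from outside, world axes, zero at the start; "ft_torque": the same for the moment, N m; "finger_gap": opening from 0.0 (shut) to 1.0 (fully open); "gripper_force": force on a finger pad.
Only numpy, scipy, OpenCV 4.12 (cv2) and the standard library are available. Lean on these libraries where they do the work, as an engineer would, in place of code of your own. Each camera call takes 0.05 s, during which the arm holds its last target. There are 200 camera calls.

## Working session

There is one attempt and no reset: what is moved stays moved. The work goes in short steps, Python scripts to look and compute and a shell command to move; the robot and the scene stay as the last step left them, time stands still between calls to the robot, and variables do not carry over. Pictures are saved under pics/ and viewed, at most 14 in all, crops included, and the job is handed in when it is done.

```bash
ls; mkdir -p pics
cat > h.py <<'E'
import numpy as np, cv2
from station import sense, vision, order
def cloud(name):
    s=vision.snapshot(name); z=s["range_z"]; K=s["mtx"]; v,u=np.mgrid[:480,:640]
    P=np.stack([(u-K[0,2])*z/K[0,0],(v-K[1,2])*z/K[1,1],z],-1)
    W=P@s["pose"][:3,:3].T+s["pose"][:3,3]; W[z==0]=np.nan
    return s["image"],W
E
python3 - <<'E'
from h import *
for n in("scene","side"):
    im,W=cloud(n); np.save(f"{n}.npy",W); cv2.imwrite(f"pics/{n}0.png",im)
    print(n,np.round(vision.snapshot(n)["pose"],2).tolist())
print(sense())
E
```

```text
pics
scene [[-0.33, 0.65, -0.68, 1.22], [0.94, 0.22, -0.25, 0.23], [-0.02, -0.72, -0.69, 0.87], [0.0, 0.0, 0.0, 1.0]]
side [[0.97, -0.16, 0.2, 0.34], [-0.25, -0.63, 0.73, -0.77], [0.01, -0.76, -0.65, 0.87], [0.0, 0.0, 0.0, 1.0]]
{'t': 0.2, 'q': array([ 1.06148231e+00,  5.28118740e-01,  1.43340961e+00,  1.66629073e-05,
        1.18138578e+00, -1.78514629e-01]), 'qd': array([-0.00126601, -0.00259146, -0.00308323,  0.00104068,  0.00047184,
        0.00083914]), 'tau': array([ 1.61135256e-03, -4.42310250e+01, -1.78076166e+01, -1.61794674e-04,
        6.28357666e-03,  1.27821389e-05]), 'tcp_pos': array([0.20277457, 0.59076149, 0.24770381]), 'tool_rot': array([ 1.64649673e-01,  9.86351889e-01, -6.19451454e-04, -2.30039662e-04]), 'force': array([1.61220581, 0.4041321 , 0.13402443]), 'ft_torque': array([ 0.01879348, -0.00784544, -0.01845844]), 'gripper_force': 0.0, 'finger_gap': 1.0004688292568027}
```

View pics/scene0.png

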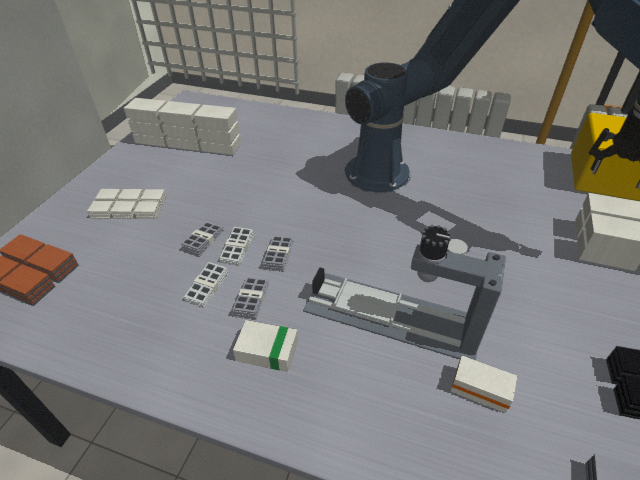

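View pics/side0.png

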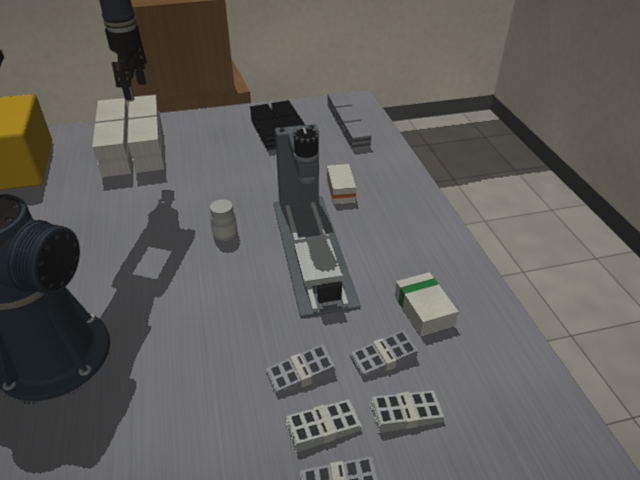

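The scene picture shows five bundles at about (202,238), (237,244), (277,252), (206,284), (250,297). The tray handle is at (318,282), the knob at (435,240), and the column at (485,310). The side view agrees, with the jar at (223,220) and cartons at (427,303) and (342,184).

```bash
cat >> h.py <<'E'
def blobs(W,zlo=.009,zhi=.045,amin=120):
    m=((W[...,2]>zlo)&(W[...,2]<zhi)&(W[...,0]>.15)&(W[...,0]<1.0)&(abs(W[...,1])<.7)).astype(np.uint8)
    n,l,st,c=cv2.connectedComponentsWithStats(m,connectivity=4)
    return [(l==i,c[i]) for i in range(1,n) if st[i,4]>amin]
def bundle(P,z0=0):
    """fit to points on bundle: top plane, rect"""
    P=P[np.isfinite(P).all(1)]
    A=np.c_[P[:,:2],np.ones(len(P))]; k=np.ones(len(P),bool)
    for _ in range(15):
        c=np.linalg.lstsq(A[k],P[k,2],rcond=None)[0]; r=P[:,2]-A@c; k=(abs(r)<.003)|(k&(abs(r)<.002))
        if _<5: k=r>np.percentile(r,30)-.001
    T=P[k]; (cx,cy),(w,h),a=cv2.minAreaRect((T[:,:2]*1000).astype(np.float32))
    if w<h: a+=90; w,h=h,w
    d=np.array([np.cos(np.radians(a)),np.sin(np.radians(a))]); g=c[:2]
    if d@g<0: d=-d
    return dict(c=np.round([cx,cy],1),size=np.round([w,h],0),yaw=round(float(np.degrees(np.arctan2(d[1],d[0]))),1),slope=np.round([g@d,g@[-d[1],d[0]]],3),zmid=round(1000*float(c@[cx/1000,cy/1000,1]),1),n=int(k.sum()))
E
python3 - <<'E'
from h import *
for n in("scene","side"):
    W=np.load(n+".npy"); print(n)
    for m,c in blobs(W):
        print(np.round(c),bundle(W[m]))
W=np.load("scene.npy")
# press parts: heights
for lab,lo,hi,box in(("arm",.215,.235,None),("knobtop",.24,.32,None),("handle",.055,.075,None),("tray",.02,.04,None),("base",.005,.011,None)):
    m=(W[...,2]>lo)&(W[...,2]<hi); m[:,:300]=0; m[:220]=0; m[:,520:]=0; m[360:]=0
    P=W[m]*1000
    (c,s,a)=cv2.minAreaRect(P[:,:2].astype(np.float32)); print(lab,len(P),np.round(c),np.round(s),round(a,1),np.round(np.percentile(P[:,2],[5,50,95])))
E
```

```text
scene
[138. 203.] {'c': array([ 399.6, -645.2]), 'size': array([144., 113.]), 'yaw': -72.4, 'slope': array([ 0.002, -0.005]), 'zmid': 27.9, 'n': 806}
[201. 237.] {'c': array([ 467.3, -382.3]), 'size': array([115.,  60.]), 'yaw': -5.7, 'slope': array([0.109, 0.011]), 'zmid': 22.0, 'n': 484}
[236. 244.] {'c': array([ 468.6, -278.1]), 'size': array([119.,  56.]), 'yaw': -173.0, 'slope': array([0.117, 0.001]), 'zmid': 21.6, 'n': 591}
[599. 255.] {'c': array([214.1, 628.2]), 'size': array([129.,  64.]), 'yaw': -126.2, 'slope': array([0.005, 0.008]), 'zmid': 31.7, 'n': 107}
[277. 252.] {'c': array([ 453.5, -160.4]), 'size': array([117.,  56.]), 'yaw': 9.9, 'slope': array([ 0.11 , -0.003]), 'zmid': 22.0, 'n': 536}
[ 48. 279.] {'c': array([ 728.8, -676.2]), 'size': array([151.,  45.]), 'yaw': -5.9, 'slope': array([ 0.007, -0.14 ]), 'zmid': 34.9, 'n': 134}
[206. 283.] {'c': array([ 618.3, -287.3]), 'size': array([117.,  59.]), 'yaw': 176.0, 'slope': array([0.12 , 0.007]), 'zmid': 21.5, 'n': 754}
[250. 297.] {'c': array([ 615.7, -163.6]), 'size': array([119.,  57.]), 'yaw': 9.5, 'slope': array
[... 2155 characters left out ...]
409.] {'c': array([ 618.3, -290.2]), 'size': array([116.,  60.]), 'yaw': 175.7, 'slope': array([ 0.109, -0.002]), 'zmid': 22.0, 'n': 1697}
[321. 423.] {'c': array([ 469.9, -279.1]), 'size': array([116.,  60.]), 'yaw': -173.3, 'slope': array([ 0.113, -0.003]), 'zmid': 21.9, 'n': 1831}
[342. 471.] {'c': array([ 468.4, -372.2]), 'size': array([117.,  38.]), 'yaw': -10.1, 'slope': array([ 0.109, -0.008]), 'zmid': 22.0, 'n': 1145}
arm 1822 [560. 282.] [172. 103.] 88.4 [218. 224. 229.]
knobtop 810 [557. 230.] [56. 53.] 37.9 [244. 277. 280.]
handle 277 [527. 158.] [260. 369.] 12.9 [56. 68. 74.]
tray 2212 [553. 173.] [391.  97.] 86.2 [23. 28. 35.]
base 3529 [378. 177.] [501. 497.] 86.6 [ 6.  8. 10.]
```

Both cameras agree on the five bundles: sizes, slope 0.11 and mid height 22 mm all match. Next I need a precise press pose.

Run:
```python
from h import *
def rect(P): 
    c,s,a=cv2.minAreaRect((P[:,:2]*1000).astype(np.float32)); return np.round(c,1),np.round(s,1),round(a,1),len(P)
for n in("scene","side"):
    W=np.load(n+".npy").reshape(-1,3); W=W[np.isfinite(W).all(1)]; x,y,z=W.T
    near=(x>.45)&(x<.67)&(y>-.08)&(y<.42)
    for lab,lo,hi,e in(("knobtop",.27,.29,near&(y<.3)),("armtop",.219,.229,near&(y>.275)),("handletop",.060,.076,near&(y<.1)),("floor",.0255,.0305,near&(y<.2)),("lips",.0325,.040,near&(y<.2)),("base",.006,.010,near)):
        P=W[e&(z>lo)&(z<hi)]
        if len(P)<5: print(n,lab,len(P)); continue
        print(n,lab,*rect(P),np.round(1000*np.median(P,0)))
        if lab in("floor","base","armtop"):
            # long-edge lines: per y-bin extremes of x
            b=np.round(P[:,1]/.01).astype(int); L=[]
            for i in np.unique(b):
                q=P[b==i]
                if len(q)>5: L.append((q[:,1].mean(),q[:,0].min(),q[:,0].max()))
            L=np.array(L)
            for k in(1,2):
                f=np.polyfit(L[:,0],L[:,k],1)
                for _ in range(5):
                    r=abs(L[:,k]-np.polyval(f,L[:,0])); g=r<=max(np.median(r)*1.5,.001); f=np.polyfit(L[g,0],L[g,k],1)
                print("   edge x(y=0.1)=%.1f mm, slope dx/dy %.4f"%(1000*np.polyval(f,.1),f[0]),g.sum(),len(g))
```

```text
scene knobtop [556.6 230.7] [55.4 53.6] 15.7 504 [561. 231. 279.]
scene armtop [561.7 321.8] [ 93.5 101.7] 89.9 1246 [564. 337. 224.]
   edge x(y=0.1)=607.7 mm, slope dx/dy -0.3631 8 10
   edge x(y=0.1)=497.6 mm, slope dx/dy 0.4597 7 10
scene handletop [548.3 -13.7] [15.1 51.2] 89.2 120 [553. -12.  69.]
scene floor [551.8  83.2] [196.1  87.5] 88.2 1497 [554. 108.  28.]
   edge x(y=0.1)=519.4 mm, slope dx/dy -0.1439 13 20
   edge x(y=0.1)=593.7 mm, slope dx/dy 0.0475 12 20
scene lips [549.8  80.5] [201.2  85.8] 87.3 139 [560.  45.  36.]
scene base [564.9 172.3] [399.9 169.2] 83.8 2897 [579. 223.   8.]
   edge x(y=0.1)=488.2 mm, slope dx/dy 0.0365 29 41
   edge x(y=0.1)=617.4 mm, slope dx/dy 0.0350 27 41
side knobtop [558.1 227.7] [56.5 52.9] 63.5 339 [557. 225. 278.]
side armtop [567.7 335.4] [100.1  88.8] 22.2 271 [543. 346. 223.]
   edge x(y=0.1)=626.2 mm, slope dx/dy -0.4444 6 8
   edge x(y=0.1)=299.0 mm, slope dx/dy 1.2378 6 8
side handletop [548.6 -16.4] [16.4 49.8] 86.0 188 [547. -19.  69.]
side floor [552.3  78.3] [205.   84.3] 87.9 1275 [554. 105.  28.]
   edge x(y=0.1)=511.4 mm, slope dx/dy 0.0420 14 16
   edge x(y=0.1)=594.5 mm, slope dx/dy 0.0477 12 16
side lips [552.3  78.4] [206.4  83.7] 87.9 215 [549.  41.  35.]
side base [577.4 177.1] [422.5 171.7] 87.7 2258 [549. 164.   8.]
   edge x(y=0.1)=489.1 mm, slope dx/dy 0.0447 25 40
   edge x(y=0.1)=616.6 mm, slope dx/dy 0.0380 31 40
```

Press: axis yaw 87.7°, tray centre about (553, 110), knob (558, 229), handle (548, −15). All are consistent with the given dimensions. Moving to bundle E (616,−165).

```bash
cat >> h.py <<'E'
from scipy.spatial.transform import Rotation as R
def togo(x,y,z,yaw,tilt=0,ax=87.7):
    """mm, deg: remaining shift (units) and turn; tool-y at yaw, then tilted by tilt about the axis perpendicular to ax"""
    s=sense(); r=R.from_quat(s["tool_rot"]); a=np.radians(yaw); yv=np.array([np.cos(a),np.sin(a),0]); zv=np.array([0,0,-1.])
    t=R.from_matrix(np.c_[np.cross(yv,zv),yv,zv])
    b=np.radians(ax+90); t=R.from_rotvec(np.radians(tilt)*np.array([np.cos(b),np.sin(b),0]))*t
    d=(t*r.inv()).as_rotvec(degrees=True)
    print("t %.1f tcp %s F %s gap %.3f gf %.0f"%(s["t"],np.round(1000*s["tcp_pos"],1),np.round(s["force"],1),s["finger_gap"],s["gripper_force"]))
    print("dp",np.round((np.array([x,y,z])-1000*s["tcp_pos"])/30,2),"ang",np.round(d,1))
E
python3 -m crank '[{"dp":[0.5,-0.95,0],"angular":[0,0,-7.55]},{"dp":[0.5,-0.95,0],"angular":[0,0,-7.55]},{"dp":[0.5,-0.95,0],"angular":[0,0,-7.55]},{"dp":[0.5,-0.95,0],"angular":[0,0,-7.55]},{"dp":[0.5,-0.95,0],"angular":[0,0,-7.55]},{"dp":[0.5,-0.95,0],"angular":[0,0,-7.55]},{"dp":[0.5,-0.95,0],"angular":[0,0,-7.55]},{"dp":[0.5,-0.95,0],"angular":[0,0,-7.55]},{"dp":[0.5,-0.95,0],"angular":[0,0,-7.55]},{"dp":[0.5,-0.95,0],"angular":[0,0,-7.55]},{"dp":[0.5,-0.95,0],"angular":[0,0,-7.55]},{"dp":[0.5,-0.95,0],"angular":[0,0,-7.55]},{"dp":[0.5,-0.95,0],"angular":[0,0,-7.55]},{"dp":[0.5,-0.95,0],"angular":[0,0,-7.55]},{"dp":[0.5,-0.95,0],"angular":[0,0,-7.55]},{"dp":[0.5,-0.95,0],"angular":[0,0,-7.55]},{"dp":[0.5,-0.95,0],"angular":[0,0,-7.55]},{"dp":[0.5,-0.95,0],"angular":[0,0,-7.55]},{"dp":[0.5,-0.95,0],"angular":[0,0,-7.55]},{"dp":[0.5,-0.95,0],"angular":[0,0,-7.55]}]' 0 60
python3 -m crank '[{"dp":[0.56,-0.88,-0.6],"angular":[0,0,0]},{"dp":[0.56,-0.88,-0.6],"angular":[0,0,0]},{"dp":[0.56,-0.88,-0.6],"angular":[0,0,0]},{"dp":[0.56,-0.88,-0.6],"angular":[0,0,0]},{"dp":[0.56,-0.88,-0.6],"angular":[0,0,0]},{"dp":[0.56,-0.88,-0.6],"angular":[0,0,0]},{"dp":[0.56,-0.88,-0.6],"angular":[0,0,0]},{"dp":[0,0,0],"angular":[0,0,0]},{"dp":[0,0,0],"angular":[0,0,0]}]'
python3 -c "
from h import *
togo(621,-164.5,16,-80)
for n in('scene','side'):
    im,W=cloud(n)
    for m,c in blobs(W):
        b=bundle(W[m]); 
        if b['c'][1]<-100 and b['c'][1]>-450: print(n,b)"
```

```text
t: 2.2
tcp_pos: [0.5033, 0.0198, 0.2483]
tool_rot: [0.996, 0.085, -0.0, -0.0]
force: [0.9, 0.9, 0.2]
finger_gap: 1.0
gripper_force: 0.0
t: 3.1
tcp_pos: [0.62, -0.164, 0.1213]
tool_rot: [0.996, 0.087, -0.001, -0.001]
force: [-0.1, 0.3, 0.1]
finger_gap: 1.0
gripper_force: 0.0
t 3.1 tcp [ 620.  -164.   121.3] F [-0.1  0.3  0.1] gap 1.000 gf 0
dp [ 0.03 -0.02 -3.51] ang [-0.1 -0.1  0. ]
scene {'c': array([ 467.8, -383.6]), 'size': array([120.,  58.]), 'yaw': -5.4, 'slope': array([0.105, 0.008]), 'zmid': 22.0, 'n': 410}
scene {'c': array([ 453.3, -158.9]), 'size': array([120.,  55.]), 'yaw': 10.7, 'slope': array([0.108, 0.005]), 'zmid': 21.8, 'n': 381}
scene {'c': array([ 508.7, -265.9]), 'size': array([42., 38.]), 'yaw': -84.8, 'slope': array([ 0.028, -0.095]), 'zmid': 16.5, 'n': 126}
scene {'c': array([ 617.1, -288.2]), 'size': array([117.,  59.]), 'yaw': 176.6, 'slope': array([ 0.111, -0.   ]), 'zmid': 21.8, 'n': 731}
scene {'c': array([ 616.3, -164.1]), 'size': array([118.,  56.]), 'yaw': 9.8, 'slope': array([0.109, 0.004]), 'zmid': 22.1, 'n': 721}
side {'c': array([ 616.7, -165.7]), 'size': array([118.,  60.]), 'yaw': 8.4, 'slope': array([0.115, 0.01 ]), 'zmid': 21.9, 'n': 1299}
side {'c': array([ 454.1, -161.8]), 'size': array([116.,  59.]), 'yaw': 10.1, 'slope': array([0.114, 0.001]), 'zmid': 21.7, 'n': 1466}
side {'c': array([ 617.7, -289.7]), 'size': array([117.,  59.]), 'yaw': 175.4, 'slope': array([ 0.111, -0.003]), 'zmid': 22.1, 'n': 1659}
side {'c': array([ 469.8, -279.1]), 'size': array([116.,  60.]), 'yaw': -173.4, 'slope': array([ 0.11 , -0.003]), 'zmid': 21.8, 'n': 1829}
side {'c': array([ 469.1, -370.3]), 'size': array([117.,  38.]), 'yaw': -11.9, 'slope': array([ 0.108, -0.006]), 'zmid': 22.1, 'n': 1147}
```

```bash
python3 -m crank '[{"dp":[0,0,-0.9],"angular":[0,0,0]},{"dp":[0,0,-0.9],"angular":[0,0,0]},{"dp":[0,0,-0.8],"angular":[0,0,0]},{"dp":[0,0,-0.6],"angular":[0,0,0]},{"dp":[0,0,-0.3],"angular":[0,0,0]},{"dp":[0,0,0],"angular":[0,0,0]},{"dp":[0,0,0],"angular":[0,0,0]}]'
python3 -m crank '[{"dp":[0,0,0],"angular":[0,0,0]},{"dp":[0,0,0],"angular":[0,0,0]},{"dp":[0,0,0],"angular":[0,0,0]},{"dp":[0,0,0],"angular":[0,0,0]},{"dp":[0,0,0],"angular":[0,0,0]},{"dp":[0,0,0],"angular":[0,0,0]}]' 1 60
```

```text
t: 3.9
tcp_pos: [0.6211, -0.1634, 0.0184]
tool_rot: [0.996, 0.088, 0.001, 0.0]
force: [0.6, -0.2, 1.3]
finger_gap: 1.001
gripper_force: 0.0
t: 4.5
tcp_pos: [0.6215, -0.1641, 0.0189]
tool_rot: [0.996, 0.087, 0.001, 0.001]
force: [-0.1, 1.2, 5.8]
finger_gap: 0.643
gripper_force: 66.0
```

```bash
python3 -m crank '[{"dp":[0,0,0.3],"angular":[0,0,0]},{"dp":[0,0,0.7],"angular":[0,0,0]},{"dp":[0,0,1],"angular":[0,0,0]},{"dp":[0,0,1],"angular":[0,0,0]},{"dp":[0,0,0],"angular":[0,0,0]},{"dp":[0,0,0],"angular":[0,0,0]}]'
python3 - <<'E'
from h import *
im,W=cloud("side"); cv2.imwrite("pics/s1.png",im[250:470,200:520])
for n in("side","scene"):
    im,W=cloud(n)
    for m,c in blobs(W,.06,.13,60):
        P=W[m]; P=P[(P[:,1]<-.1)&(P[:,1]>-.25)]
        if len(P)>60: print(n,bundle(P))
togo(553.3+.2,110+5,60,-2.3)
E
```

```text
t: 5.1
tcp_pos: [0.6205, -0.1637, 0.1078]
tool_rot: [0.996, 0.088, 0.0, 0.0]
force: [-0.0, 0.8, -2.0]
finger_gap: 0.637
gripper_force: 65.2
side {'c': array([ 615.3, -169.6]), 'size': array([117.,  74.]), 'yaw': 9.3, 'slope': array([0.118, 0.004]), 'zmid': 109.7, 'n': 949}
scene {'c': array([ 630.4, -162.8]), 'size': array([94., 77.]), 'yaw': -6.5, 'slope': array([0.089, 0.036]), 'zmid': 110.9, 'n': 594}
t 5.2 tcp [ 619.2 -163.1  105.6] F [-0.1 -0.4 -1.6] gap 0.643 gf 65
dp [-2.19  9.27 -1.52] ang [ 0.1 -0.2 77.7]
```

```bash
python3 -m crank '[{"dp":[-0.18,0.77,0.05],"angular":[0,0,6.5]},{"dp":[-0.18,0.77,0.05],"angular":[0,0,6.5]},{"dp":[-0.18,0.77,0.05],"angular":[0,0,6.5]},{"dp":[-0.18,0.77,0.05],"angular":[0,0,6.5]},{"dp":[-0.18,0.77,0.05],"angular":[0,0,6.5]},{"dp":[-0.18,0.77,0.05],"angular":[0,0,6.5]},{"dp":[-0.18,0.77,0],"angular":[0,0,6.5]},{"dp":[-0.18,0.77,0],"angular":[0,0,6.5]},{"dp":[-0.18,0.77,0],"angular":[0,0,6.5]},{"dp":[-0.18,0.77,0],"angular":[0,0,6.5]},{"dp":[-0.18,0.77,0],"angular":[0,0,6.5]},{"dp":[-0.18,0.77,0],"angular":[0,0,6.2]},{"dp":[0,0,-0.5],"angular":[0,0,0]},{"dp":[0,0,-0.6],"angular":[0,0,0]},{"dp":[0,0,0],"angular":[0,0,0]},{"dp":[0,0,0],"angular":[0,0,0]}]'
python3 - <<'E'
from h import *
for n in("side","scene"):
    im,W=cloud(n)
    x,y,z=np.moveaxis(W,-1,0)
    P=W[(abs(x-.553)<.035)&(abs(y-.11)<.065)&(z>.062)&(z<.11)]
    print(n,bundle(P))
togo(553.5,115,45,-2.3)
E
```

```text
t: 6.85
tcp_pos: [0.555, 0.1134, 0.0823]
tool_rot: [0.721, 0.693, -0.001, -0.001]
force: [0.7, 1.1, -1.1]
finger_gap: 0.64
gripper_force: 65.0
side {'c': array([553. , 102.7]), 'size': array([110.,  70.]), 'yaw': 89.5, 'slope': array([0.118, 0.002]), 'zmid': 84.5, 'n': 825}
scene {'c': array([556.8, 108.1]), 'size': array([118.,  62.]), 'yaw': 89.6, 'slope': array([0.116, 0.004]), 'zmid': 86.1, 'n': 618}
t 7.0 tcp [556.1 113.3  83.4] F [-0.  -0.  -1.2] gap 0.644 gf 65
dp [-0.09  0.06 -1.28] ang [-0.  0. -0.]
```

```bash
python3 -m crank '[{"dp":[-0.06,0.05,-0.4],"angular":[0,0,0]},{"dp":[0,0,-0.4],"angular":[0,0,0]},{"dp":[0,0,-0.25],"angular":[0,0,0]},{"dp":[0,0,-0.12],"angular":[0,0,0]},{"dp":[0,0,0],"angular":[0,0,0]},{"dp":[0,0,0],"angular":[0,0,0]}]'
python3 -m crank '[{"dp":[0,0,-0.05],"angular":[0,0,0]},{"dp":[0,0,0],"angular":[0,0,0]},{"dp":[0,0,0],"angular":[0,0,0]}]'
```

```text
t: 7.55
tcp_pos: [0.5541, 0.115, 0.0481]
tool_rot: [0.721, 0.693, 0.0, 0.0]
force: [-0.5, -0.3, -1.9]
finger_gap: 0.64
gripper_force: 65.1
t: 7.85
tcp_pos: [0.5542, 0.115, 0.0469]
tool_rot: [0.721, 0.693, 0.0, 0.0]
force: [-0.2, 0.2, -1.3]
finger_gap: 0.636
gripper_force: 65.2
```

```bash
python3 -m crank '[{"dp":[0,0,-0.05],"angular":[0,0,0]},{"dp":[0,0,0],"angular":[0,0,0]}]'
python3 -m crank '[{"dp":[0,0,-0.05],"angular":[0,0,0]},{"dp":[0,0,0],"angular":[0,0,0]}]'
```

```text
t: 8.05
tcp_pos: [0.5543, 0.115, 0.0468]
tool_rot: [0.721, 0.693, 0.0, 0.0]
force: [-1.1, -0.5, 9.0]
finger_gap: 0.644
gripper_force: 66.3
t: 8.25
tcp_pos: [0.5543, 0.115, 0.0468]
tool_rot: [0.721, 0.693, 0.0, 0.001]
force: [-3.5, 0.1, 19.3]
finger_gap: 0.643
gripper_force: 67.5
```

```bash
python3 -m crank '[{"dp":[0,0,0.07],"angular":[0,0,0]},{"dp":[0,0,0],"angular":[0,0,0]},{"dp":[0,0,0],"angular":[0,0,0]},{"dp":[0,0,0],"angular":[0,0,0]},{"dp":[0,0,0.3],"angular":[0,0,0]},{"dp":[0,0,0.7],"angular":[0,0,0]},{"dp":[0,0,0.9],"angular":[0,0,0]},{"dp":[0,-0.3,0.6],"angular":[0,0,-2]}]' 0
python3 -m crank '[{"dp":[0.14,-0.9,0],"angular":[0,0,-6.4]},{"dp":[0.14,-0.9,0],"angular":[0,0,-6.4]},{"dp":[0.14,-0.9,0],"angular":[0,0,-6.4]},{"dp":[0.14,-0.9,0],"angular":[0,0,-6.4]},{"dp":[0.14,-0.9,0],"angular":[0,0,-6.4]},{"dp":[0.14,-0.9,0],"angular":[0,0,-6.4]},{"dp":[0.14,-0.9,0],"angular":[0,0,-6.4]},{"dp":[0.14,-0.9,0],"angular":[0,0,-6.4]},{"dp":[0.14,-0.9,0],"angular":[0,0,-6.4]},{"dp":[0.14,-0.9,0],"angular":[0,0,-6.4]},{"dp":[0.14,-0.9,0],"angular":[0,0,-6.4]},{"dp":[0.14,-0.9,0],"angular":[0,0,-6.4]},{"dp":[0.14,-0.9,0],"angular":[0,0,-6.4]},{"dp":[0.1,-0.9,0],"angular":[0,0,-6.5]},{"dp":[0,-0.3,0],"angular":[0,0,0]},{"dp":[0,0,0],"angular":[0,0,0]},{"dp":[0,0,0],"angular":[0,0,0]}]'
cat >> h.py <<'E'
def looktray(zlo,zhi):
    out=[]
    for n in("side","scene"):
        im,W=cloud(n); x,y,z=np.moveaxis(W,-1,0)
        print("tray",n,bundle(W[(abs(x-.553)<.05)&(abs(y-.11)<.08)&(z>zlo)&(z<zhi)]))
        for m,c in blobs(W):
            b=bundle(W[m])
            if b['c'][1]<-100 and b['c'][1]>-450: print(n,b)
E
python3 -c "
from h import *
togo(612.5,-288.7,16,-94); looktray(.04,.075)"
```

```text
t: 9.05
tcp_pos: [0.5544, 0.1067, 0.1225]
tool_rot: [0.733, 0.681, 0.001, 0.0]
force: [0.1, 0.3, 0.5]
finger_gap: 0.998
gripper_force: 0.0
t: 10.75
tcp_pos: [0.6109, -0.2797, 0.1206]
tool_rot: [0.999, -0.034, -0.001, -0.001]
force: [-0.2, 0.4, 0.3]
finger_gap: 0.999
gripper_force: 0.0
t 10.8 tcp [ 610.9 -279.7  120.6] F [-0.2  0.4  0.3] gap 0.999 gf 0
dp [ 0.05 -0.3  -3.49] ang [-0.1 -0.1 -0.1]
tray side {'c': array([555.1, 106.5]), 'size': array([119.,  57.]), 'yaw': 87.2, 'slope': array([ 0.117, -0.014]), 'zmid': 49.4, 'n': 852}
side {'c': array([ 769.8, -121.4]), 'size': array([30., 14.]), 'yaw': -174.6, 'slope': array([ 0.179, -1.044]), 'zmid': 38.6, 'n': 33}
side {'c': array([ 454.1, -161.6]), 'size': array([117.,  60.]), 'yaw': 10.2, 'slope': array([ 0.115, -0.002]), 'zmid': 21.7, 'n': 1486}
side {'c': array([ 617.7, -289.3]), 'size': array([117.,  59.]), 'yaw': 176.9, 'slope': array([ 0.111, -0.002]), 'zmid': 22.1, 'n': 1619}
side {'c': array([ 468.9, -279.5]), 'size': array([117.,  60.]), 'yaw': -173.7, 'slope': array([0.112, 0.004]), 'zmid': 22.1, 'n': 1825}
side {'c': array([ 469.7, -368.9]), 'size': array([118.,  37.]), 'yaw': -13.3, 'slope': array([ 0.108, -0.012]), 'zmid': 22.1, 'n': 1156}
tray scene {'c': array([554.5, 109.9]), 'size': array([117.,  60.]), 'yaw': 85.4, 'slope': array([0.11 , 0.001]), 'zmid': 50.1, 'n': 846}
scene {'c': array([ 469.4, -276.5]), 'size': array([118.,  57.]), 'yaw': -172.3, 'slope': array([ 0.112, -0.003]), 'zmid': 21.6, 'n': 528}
scene {'c': array([ 453.5, -160.1]), 'size': array([118.,  56.]), 'yaw': 10.3, 'slope': array([ 0.114, -0.002]), 'zmid': 22.1, 'n': 520}
scene {'c': array([ 502.1, -380.7]), 'size': array([56., 36.]), 'yaw': 39.1, 'slope': array([ 0.075, -0.069]), 'zmid': 25.4, 'n': 114}
scene {'c': array([ 617.4, -287.4]), 'size': array([118.,  59.]), 'yaw': 176.1, 'slope': array([ 0.111, -0.001]), 'zmid': 21.5, 'n': 758}
```

```bash
python3 -m crank '[{"dp":[0.05,-0.3,-0.9],"angular":[0,0,0]},{"dp":[0,0,-0.9],"angular":[0,0,0]},{"dp":[0,0,-0.8],"angular":[0,0,0]},{"dp":[0,0,-0.6],"angular":[0,0,0]},{"dp":[0,0,-0.27],"angular":[0,0,0]},{"dp":[0,0,0],"angular":[0,0,0]},{"dp":[0,0,0],"angular":[0,0,0]}]'
python3 -m crank '[{"dp":[0,0,0],"angular":[0,0,0]},{"dp":[0,0,0],"angular":[0,0,0]},{"dp":[0,0,0],"angular":[0,0,0]},{"dp":[0,0,0],"angular":[0,0,0]},{"dp":[0,0,0],"angular":[0,0,0]},{"dp":[0,0,0],"angular":[0,0,0]}]' 1 60
python3 -m crank '[{"dp":[0,0,0.3],"angular":[0,0,0]},{"dp":[0,0,0.7],"angular":[0,0,0]},{"dp":[0,0,1],"angular":[0,0,0]},{"dp":[0,0,1],"angular":[0,0,0]},{"dp":[0,0,0.5],"angular":[0,0,0]},{"dp":[0,0,0],"angular":[0,0,0]},{"dp":[0,0,0],"angular":[0,0,0]}]'
python3 - <<'E'
from h import *
W=cloud("side")[1]
for m,c in blobs(W,.09,.16,60):
    P=W[m]; P=P[(P[:,1]<-.2)&(P[:,1]>-.4)]
    if len(P)>60: print(bundle(P))
togo(554,104,100,-2.3,0); togo(554,104,100,-2.3,6.65)
E
```

```text
t: 11.55
tcp_pos: [0.6137, -0.2901, 0.0175]
tool_rot: [0.999, -0.034, 0.001, 0.0]
force: [0.1, -0.1, 0.8]
finger_gap: 0.996
gripper_force: 0.0
t: 12.15
tcp_pos: [0.614, -0.2906, 0.0183]
tool_rot: [0.999, -0.035, 0.001, 0.001]
force: [-0.4, -0.1, 6.1]
finger_gap: 0.637
gripper_force: 66.5
t: 12.85
tcp_pos: [0.6124, -0.2896, 0.121]
tool_rot: [0.999, -0.035, -0.001, -0.0]
force: [1.0, 0.1, -1.0]
finger_gap: 0.641
gripper_force: 65.8
{'c': array([ 616.5, -294.6]), 'size': array([116.,  77.]), 'yaw': 174.6, 'slope': array([ 0.114, -0.004]), 'zmid': 124.5, 'n': 1218}
t 12.9 tcp [ 612.  -289.3  120.1] F [-0.6 -0.6 -2.1] gap 0.638 gf 66
dp [-1.93 13.11 -0.67] ang [ 0.  -0.2 91.7]
t 12.9 tcp [ 612.  -289.3  120.1] F [-0.6 -0.6 -2.1] gap 0.638 gf 66
dp [-1.93 13.11 -0.67] ang [-4.9  5.3 91.6]
```

```bash
python3 -m crank '[{"dp":[-0.13,0.874,0],"angular":[0,0,6.11]},{"dp":[-0.13,0.874,0],"angular":[0,0,6.11]},{"dp":[-0.13,0.874,0],"angular":[0,0,6.11]},{"dp":[-0.13,0.874,0],"angular":[0,0,6.11]},{"dp":[-0.13,0.874,0],"angular":[0,0,6.11]},{"dp":[-0.13,0.874,0],"angular":[0,0,6.11]},{"dp":[-0.13,0.874,0],"angular":[0,0,6.11]},{"dp":[-0.13,0.874,0],"angular":[0,0,6.11]},{"dp":[-0.13,0.874,0],"angular":[0,0,6.11]},{"dp":[-0.13,0.874,0],"angular":[0,0,6.11]},{"dp":[-0.13,0.874,0],"angular":[0,0,6.11]},{"dp":[-0.13,0.874,0],"angular":[0,0,6.11]},{"dp":[-0.13,0.874,0],"angular":[0,0,6.11]},{"dp":[-0.13,0.874,0],"angular":[0,0,6.11]},{"dp":[-0.13,0.874,0],"angular":[0,0,6.11]},{"dp":[0,0,-0.5],"angular":[3.32,-0.13,0]},{"dp":[0,0,-0.6],"angular":[3.32,-0.14,0]},{"dp":[0,0,0],"angular":[0,0,0]},{"dp":[0,0,0],"angular":[0,0,0]}]'
python3 - <<'E'
from h import *
togo(554,104,69,-2.3,-6.65)
W=cloud("scene")[1]; x,y,z=np.moveaxis(W,-1,0)
print(bundle(W[(abs(x-.553)<.035)&(abs(y-.11)<.075)&(z>.078)&(z<.13)]))
E
```

```text
t: 14.8
tcp_pos: [0.5536, 0.103, 0.0874]
tool_rot: [0.72, 0.691, 0.04, -0.041]
force: [0.3, -0.3, -1.4]
finger_gap: 0.641
gripper_force: 65.7
t 14.8 tcp [553.6 103.   87.4] F [ 0.3 -0.3 -1.4] gap 0.641 gf 66
dp [ 0.01  0.03 -0.61] ang [ 0.  -0.2  0.1]
{'c': array([554.2, 107.1]), 'size': array([117.,  66.]), 'yaw': 88.7, 'slope': array([0.003, 0.008]), 'zmid': 91.5, 'n': 600}
```

```bash
python3 -m crank '[{"dp":[0,0.03,-0.3],"angular":[0,0,0]},{"dp":[0,0,-0.2],"angular":[0,0,0]},{"dp":[0,0,0],"angular":[0,0,0]},{"dp":[0,0,0],"angular":[0,0,0]}]'
python3 -m crank '[{"dp":[0,0,-0.05],"angular":[0,0,0]},{"dp":[0,0,0],"angular":[0,0,0]}]'
python3 -m crank '[{"dp":[0,0,-0.05],"angular":[0,0,0]},{"dp":[0,0,0],"angular":[0,0,0]}]'
```

```text
t: 15.25
tcp_pos: [0.5544, 0.1044, 0.0736]
tool_rot: [0.72, 0.692, 0.042, -0.04]
force: [0.4, -1.0, -1.0]
finger_gap: 0.643
gripper_force: 65.7
t: 15.45
tcp_pos: [0.5547, 0.1042, 0.0723]
tool_rot: [0.72, 0.692, 0.042, -0.04]
force: [-0.7, -0.2, -1.1]
finger_gap: 0.641
gripper_force: 65.7
t: 15.65
tcp_pos: [0.5545, 0.1042, 0.0706]
tool_rot: [0.72, 0.692, 0.042, -0.04]
force: [0.3, 0.3, -1.1]
finger_gap: 0.645
gripper_force: 65.7
```

```bash
python3 -m crank '[{"dp":[0,0,-0.05],"angular":[0,0,0]},{"dp":[0,0,0],"angular":[0,0,0]}]'
python3 -m crank '[{"dp":[0,0,-0.05],"angular":[0,0,0]},{"dp":[0,0,0],"angular":[0,0,0]}]'
```

```text
t: 15.85
tcp_pos: [0.5544, 0.1042, 0.0691]
tool_rot: [0.72, 0.692, 0.042, -0.04]
force: [-0.5, 0.7, -1.0]
finger_gap: 0.637
gripper_force: 65.7
t: 16.05
tcp_pos: [0.5546, 0.1043, 0.0687]
tool_rot: [0.72, 0.692, 0.042, -0.04]
force: [-1.7, 0.1, 5.3]
finger_gap: 0.64
gripper_force: 66.4
```

```bash
python3 -m crank '[{"dp":[0,0,0.03],"angular":[0,0,0]},{"dp":[0,0,0],"angular":[0,0,0]},{"dp":[0,0,0],"angular":[0,0,0]},{"dp":[0,0,0],"angular":[0,0,0]},{"dp":[0,0,0.3],"angular":[0,0,0]},{"dp":[0,0,0.7],"angular":[0,0,0]},{"dp":[0,0,0.9],"angular":[-3.32,0.13,0]},{"dp":[-0.2,-0.3,0.2],"angular":[-3.32,0.14,0]}]' 0
python3 -m crank '[{"dp":[-0.27,-0.77,0],"angular":[0,0,-7.06]},{"dp":[-0.27,-0.77,0],"angular":[0,0,-7.06]},{"dp":[-0.27,-0.77,0],"angular":[0,0,-7.06]},{"dp":[-0.27,-0.77,0],"angular":[0,0,-7.06]},{"dp":[-0.27,-0.77,0],"angular":[0,0,-7.06]},{"dp":[-0.27,-0.77,0],"angular":[0,0,-7.06]},{"dp":[-0.27,-0.77,0],"angular":[0,0,-7.06]},{"dp":[-0.27,-0.77,0],"angular":[0,0,-7.06]},{"dp":[-0.27,-0.77,0],"angular":[0,0,-7.06]},{"dp":[-0.27,-0.77,0],"angular":[0,0,-7.06]},{"dp":[-0.27,-0.77,0],"angular":[0,0,-7.06]},{"dp":[0,0,0],"angular":[0,0,0]},{"dp":[0,0,0],"angular":[0,0,0]}]'
python3 -c "
from h import *
togo(458.7,-160.2,16,-80); looktray(.064,.09)"
```

```text
t: 16.85
tcp_pos: [0.5512, 0.0951, 0.1349]
tool_rot: [0.721, 0.693, 0.002, 0.003]
force: [0.5, -1.0, 0.9]
finger_gap: 0.997
gripper_force: 0.0
t: 18.15
tcp_pos: [0.4594, -0.1591, 0.132]
tool_rot: [0.996, 0.087, 0.0, -0.0]
force: [-0.0, -0.1, -0.5]
finger_gap: 1.0
gripper_force: 0.0
t 18.1 tcp [ 459.4 -159.1  132. ] F [-0.  -0.1 -0.5] gap 1.000 gf 0
dp [-0.02 -0.04 -3.87] ang [-0.  0. -0.]
tray side {'c': array([575.9, 104.2]), 'size': array([119.,  26.]), 'yaw': 81.7, 'slope': array([0.007, 0.042]), 'zmid': 72.2, 'n': 275}
side {'c': array([ 454.7, -162.6]), 'size': array([117.,  59.]), 'yaw': 8.6, 'slope': array([0.112, 0.006]), 'zmid': 21.7, 'n': 1458}
side {'c': array([ 469.9, -278.6]), 'size': array([116.,  60.]), 'yaw': -173.8, 'slope': array([ 0.112, -0.001]), 'zmid': 21.9, 'n': 1824}
side {'c': array([ 468.6, -372.5]), 'size': array([117.,  37.]), 'yaw': -9.3, 'slope': array([ 0.103, -0.015]), 'zmid': 22.2, 'n': 1130}
tray scene {'c': array([554.7, 107.9]), 'size': array([118.,  59.]), 'yaw': 87.7, 'slope': array([ 0.005, -0.002]), 'zmid': 72.9, 'n': 899}
scene {'c': array([ 466.7, -381.8]), 'size': array([119.,  61.]), 'yaw': -5.6, 'slope': array([0.113, 0.001]), 'zmid': 21.9, 'n': 489}
scene {'c': array([ 468.9, -277.5]), 'size': array([119.,  58.]), 'yaw': -173.9, 'slope': array([ 0.113, -0.003]), 'zmid': 21.8, 'n': 599}
scene {'c': array([ 453.1, -160.1]), 'size': array([119.,  56.]), 'yaw': 10.5, 'slope': array([ 0.109, -0.006]), 'zmid': 22.1, 'n': 522}
```

```bash
python3 -m crank '[{"dp":[-0.02,-0.04,-0.9],"angular":[0,0,0]},{"dp":[0,0,-0.9],"angular":[0,0,0]},{"dp":[0,0,-0.9],"angular":[0,0,0]},{"dp":[0,0,-0.8],"angular":[0,0,0]},{"dp":[0,0,-0.35],"angular":[0,0,0]},{"dp":[0,0,0],"angular":[0,0,0]},{"dp":[0,0,0],"angular":[0,0,0]}]'
python3 -m crank '[{"dp":[0,0,0],"angular":[0,0,0]},{"dp":[0,0,0],"angular":[0,0,0]},{"dp":[0,0,0],"angular":[0,0,0]},{"dp":[0,0,0],"angular":[0,0,0]},{"dp":[0,0,0],"angular":[0,0,0]},{"dp":[0,0,0],"angular":[0,0,0]}]' 1 60
python3 -m crank '[{"dp":[0,0,0.3],"angular":[0,0,0]},{"dp":[0,0,0.7],"angular":[0,0,0]},{"dp":[0,0,1],"angular":[0,0,0]},{"dp":[0,0,1],"angular":[0,0,0]},{"dp":[0,0,0.9],"angular":[0,0,0]},{"dp":[0,0,0],"angular":[0,0,0]},{"dp":[0,0,0],"angular":[0,0,0]}]'
python3 - <<'E'
from h import *
W=cloud("side")[1]
for m,c in blobs(W,.09,.17,60):
    P=W[m]; P=P[(P[:,1]<-.1)&(P[:,1]>-.25)]
    if len(P)>60: print(bundle(P))
togo(553.8,114,110,-2.3,0)
E
```

```text
t: 18.95
tcp_pos: [0.4593, -0.1598, 0.0166]
tool_rot: [0.996, 0.088, 0.0, 0.0]
force: [-0.0, 0.1, 0.2]
finger_gap: 1.0
gripper_force: 0.0
t: 19.55
tcp_pos: [0.4594, -0.1604, 0.0174]
tool_rot: [0.996, 0.087, 0.001, 0.001]
force: [0.6, 1.5, 5.3]
finger_gap: 0.643
gripper_force: 64.6
t: 20.25
tcp_pos: [0.4589, -0.1602, 0.1339]
tool_rot: [0.996, 0.087, 0.001, 0.001]
force: [-0.9, 0.3, -1.1]
finger_gap: 0.644
gripper_force: 64.0
{'c': array([ 454.4, -164.9]), 'size': array([116.,  77.]), 'yaw': 10.1, 'slope': array([0.117, 0.001]), 'zmid': 138.3, 'n': 1115}
t 20.3 tcp [ 458.3 -159.8  133. ] F [-0.8 -0.4 -2.3] gap 0.640 gf 64
dp [ 3.18  9.13 -0.77] ang [ 0.  -0.  77.7]
```

```bash
python3 -m crank '[{"dp":[0.265,0.76,0],"angular":[0,0,6.48]},{"dp":[0.265,0.76,0],"angular":[0,0,6.48]},{"dp":[0.265,0.76,0],"angular":[0,0,6.48]},{"dp":[0.265,0.76,0],"angular":[0,0,6.48]},{"dp":[0.265,0.76,0],"angular":[0,0,6.48]},{"dp":[0.265,0.76,0],"angular":[0,0,6.48]},{"dp":[0.265,0.76,0],"angular":[0,0,6.48]},{"dp":[0.265,0.76,0],"angular":[0,0,6.48]},{"dp":[0.265,0.76,0],"angular":[0,0,6.48]},{"dp":[0.265,0.76,0],"angular":[0,0,6.48]},{"dp":[0.265,0.76,0],"angular":[0,0,6.48]},{"dp":[0.265,0.76,0],"angular":[0,0,6.48]},{"dp":[0,0,-0.4],"angular":[0,0,0]},{"dp":[0,0,-0.5],"angular":[0,0,0]},{"dp":[0,0,0],"angular":[0,0,0]},{"dp":[0,0,0],"angular":[0,0,0]}]'
python3 - <<'E'
from h import *
togo(553.8,114,91.4,-2.3,0)
W=cloud("scene")[1]; x,y,z=np.moveaxis(W,-1,0)
print(bundle(W[(abs(x-.553)<.035)&(abs(y-.11)<.075)&(z>.09)&(z<.14)]))
E
```

```text
t: 21.9
tcp_pos: [0.5529, 0.1129, 0.1046]
tool_rot: [0.721, 0.693, -0.001, -0.001]
force: [0.0, 0.2, -0.8]
finger_gap: 0.638
gripper_force: 63.8
t 21.9 tcp [552.9 112.9 104.6] F [ 0.   0.2 -0.8] gap 0.638 gf 64
dp [ 0.03  0.04 -0.44] ang [ 0.  -0.2 -0. ]
{'c': array([553. , 107.5]), 'size': array([117.,  67.]), 'yaw': 86.7, 'slope': array([0.112, 0.005]), 'zmid': 109.3, 'n': 637}
```

```bash
python3 -m crank '[{"dp":[0.03,0.04,-0.2],"angular":[0,0,0]},{"dp":[0,0,-0.14],"angular":[0,0,0]},{"dp":[0,0,0],"angular":[0,0,0]},{"dp":[0,0,0],"angular":[0,0,0]}]'
python3 -m crank '[{"dp":[0,0,-0.05],"angular":[0,0,0]},{"dp":[0,0,0],"angular":[0,0,0]}]'
python3 -m crank '[{"dp":[0,0,-0.05],"angular":[0,0,0]},{"dp":[0,0,0],"angular":[0,0,0]}]'
```

```text
t: 22.35
tcp_pos: [0.5552, 0.1146, 0.0959]
tool_rot: [0.721, 0.693, -0.0, -0.0]
force: [0.1, 0.3, -0.4]
finger_gap: 0.64
gripper_force: 63.8
t: 22.55
tcp_pos: [0.5552, 0.1147, 0.0945]
tool_rot: [0.721, 0.693, 0.0, 0.0]
force: [0.0, -0.3, -2.1]
finger_gap: 0.641
gripper_force: 63.8
t: 22.75
tcp_pos: [0.5551, 0.1147, 0.0928]
tool_rot: [0.721, 0.693, -0.0, -0.0]
force: [-0.2, -0.0, -1.4]
finger_gap: 0.638
gripper_force: 63.8
```

```bash
python3 -m crank '[{"dp":[0,0,-0.05],"angular":[0,0,0]},{"dp":[0,0,0],"angular":[0,0,0]}]'
python3 -m crank '[{"dp":[0,0,-0.04],"angular":[0,0,0]},{"dp":[0,0,0],"angular":[0,0,0]}]'
```

```text
t: 22.95
tcp_pos: [0.5553, 0.1147, 0.0914]
tool_rot: [0.721, 0.693, 0.0, 0.0]
force: [0.3, -0.1, -1.2]
finger_gap: 0.643
gripper_force: 63.8
t: 23.15
tcp_pos: [0.5553, 0.1147, 0.0912]
tool_rot: [0.721, 0.693, 0.0, 0.0]
force: [-1.6, -1.2, 6.0]
finger_gap: 0.642
gripper_force: 64.5
```

```bash
python3 -m crank '[{"dp":[0,0,0.03],"angular":[0,0,0]},{"dp":[0,0,0],"angular":[0,0,0]},{"dp":[0,0,0],"angular":[0,0,0]},{"dp":[0,0,0],"angular":[0,0,0]},{"dp":[0,0,0.3],"angular":[0,0,0]},{"dp":[0,0,0.7],"angular":[0,0,0]},{"dp":[0,0,0.9],"angular":[0,0,0]},{"dp":[0,0,0.1],"angular":[0,0,0]}]' 0
python3 -m crank '[{"dp":[-0.2,-0.873,0],"angular":[0,0,-5.41]},{"dp":[-0.2,-0.873,0],"angular":[0,0,-5.41]},{"dp":[-0.2,-0.873,0],"angular":[0,0,-5.41]},{"dp":[-0.2,-0.873,0],"angular":[0,0,-5.41]},{"dp":[-0.2,-0.873,0],"angular":[0,0,-5.41]},{"dp":[-0.2,-0.873,0],"angular":[0,0,-5.41]},{"dp":[-0.2,-0.873,0],"angular":[0,0,-5.41]},{"dp":[-0.2,-0.873,0],"angular":[0,0,-5.41]},{"dp":[-0.2,-0.873,0],"angular":[0,0,-5.41]},{"dp":[-0.2,-0.873,0],"angular":[0,0,-5.41]},{"dp":[-0.2,-0.873,0],"angular":[0,0,-5.41]},{"dp":[-0.2,-0.873,0],"angular":[0,0,-5.41]},{"dp":[-0.2,-0.873,0],"angular":[0,0,-5.41]},{"dp":[-0.2,-0.873,-0.5],"angular":[0,0,-5.41]},{"dp":[-0.2,-0.873,-0.5],"angular":[0,0,-5.41]},{"dp":[0,0,0],"angular":[0,0,0]},{"dp":[0,0,0],"angular":[0,0,0]}]'
python3 -c "
from h import *
togo(464.9,-278.7,16,-83.5); looktray(.082,.12)"
```

```text
t: 23.95
tcp_pos: [0.5574, 0.1148, 0.1545]
tool_rot: [0.721, 0.693, 0.002, 0.002]
force: [0.7, 0.0, 0.2]
finger_gap: 0.998
gripper_force: 0.0
t: 25.65
tcp_pos: [0.4646, -0.278, 0.1206]
tool_rot: [0.998, 0.058, -0.001, -0.001]
force: [-0.4, 1.0, 0.2]
finger_gap: 1.0
gripper_force: 0.0
t 25.6 tcp [ 464.6 -278.   120.6] F [-0.4  1.   0.2] gap 1.000 gf 0
dp [ 0.01 -0.02 -3.49] ang [-0.1 -0.1 -0.1]
tray side {'c': array([530.3, 140.5]), 'size': array([19.,  1.]), 'yaw': -91.8, 'slope': array([ 0.583, -4.456]), 'zmid': 90.0, 'n': 4}
side {'c': array([ 470., -279.]), 'size': array([116.,  59.]), 'yaw': -174.6, 'slope': array([0.111, 0.001]), 'zmid': 21.9, 'n': 1584}
side {'c': array([ 468. , -374.1]), 'size': array([117.,  39.]), 'yaw': -7.7, 'slope': array([ 0.105, -0.018]), 'zmid': 22.1, 'n': 1140}
tray scene {'c': array([554.7, 109.2]), 'size': array([115.,  60.]), 'yaw': 88.0, 'slope': array([ 0.112, -0.004]), 'zmid': 96.0, 'n': 893}
scene {'c': array([ 466.7, -382.6]), 'size': array([117.,  58.]), 'yaw': -4.8, 'slope': array([0.116, 0.002]), 'zmid': 21.9, 'n': 484}
scene {'c': array([ 469. , -277.7]), 'size': array([116.,  57.]), 'yaw': -173.3, 'slope': array([0.114, 0.001]), 'zmid': 21.6, 'n': 599}
```

Bundle 3 is well placed at (554.7, 109.2). Grasping B.

```bash
python3 -m crank '[{"dp":[0,-0.02,-0.9],"angular":[0,0,0]},{"dp":[0,0,-0.9],"angular":[0,0,0]},{"dp":[0,0,-0.8],"angular":[0,0,0]},{"dp":[0,0,-0.6],"angular":[0,0,0]},{"dp":[0,0,-0.28],"angular":[0,0,0]},{"dp":[0,0,0],"angular":[0,0,0]},{"dp":[0,0,0],"angular":[0,0,0]}]'
python3 -m crank '[{"dp":[0,0,0],"angular":[0,0,0]},{"dp":[0,0,0],"angular":[0,0,0]},{"dp":[0,0,0],"angular":[0,0,0]},{"dp":[0,0,0],"angular":[0,0,0]},{"dp":[0,0,0],"angular":[0,0,0]},{"dp":[0,0,0],"angular":[0,0,0]}]' 1 60
python3 -m crank '[{"dp":[0,0,0.3],"angular":[0,0,0]},{"dp":[0,0,0.7],"angular":[0,0,0]},{"dp":[0,0,1],"angular":[0,0,0]},{"dp":[0,0,1],"angular":[0,0,0]},{"dp":[0,0,1],"angular":[0,0,0]},{"dp":[0,0,0.8],"angular":[0,0,0]},{"dp":[0,0,0],"angular":[0,0,0]},{"dp":[0,0,0],"angular":[0,0,0]}]'
python3 - <<'E'
from h import *
W=cloud("side")[1]
for m,c in blobs(W,.09,.2,60):
    P=W[m]; P=P[(P[:,1]<-.2)&(P[:,1]>-.35)]
    if len(P)>60: print(bundle(P))
togo(553.8,103.5,130,-2.3,0)
E
```

```text
t: 26.45
tcp_pos: [0.4658, -0.2786, 0.0175]
tool_rot: [0.998, 0.059, 0.0, 0.0]
force: [-0.6, 0.3, -0.0]
finger_gap: 0.999
gripper_force: 0.0
t: 27.05
tcp_pos: [0.4657, -0.2792, 0.018]
tool_rot: [0.998, 0.058, 0.001, 0.001]
force: [-0.2, 0.0, 5.8]
finger_gap: 0.642
gripper_force: 65.6
t: 27.85
tcp_pos: [0.4649, -0.2786, 0.161]
tool_rot: [0.998, 0.058, 0.0, 0.0]
force: [0.7, -0.4, -2.3]
finger_gap: 0.64
gripper_force: 64.8
{'c': array([ 469.7, -284.8]), 'size': array([116.,  74.]), 'yaw': -174.7, 'slope': array([ 0.114, -0.004]), 'zmid': 164.7, 'n': 1424}
t 27.9 tcp [ 464.4 -278.1  160.1] F [-0.8  0.4 -1.3] gap 0.644 gf 65
dp [ 2.98 12.72 -1.  ] ang [-0.  -0.1 81.1]
```

```bash
python3 -m crank '[{"dp":[0.199,0.85,0],"angular":[0,0,5.41]},{"dp":[0.199,0.85,0],"angular":[0,0,5.41]},{"dp":[0.199,0.85,0],"angular":[0,0,5.41]},{"dp":[0.199,0.85,0],"angular":[0,0,5.41]},{"dp":[0.199,0.85,0],"angular":[0,0,5.41]},{"dp":[0.199,0.85,0],"angular":[0,0,5.41]},{"dp":[0.199,0.85,0],"angular":[0,0,5.41]},{"dp":[0.199,0.85,0],"angular":[0,0,5.41]},{"dp":[0.199,0.85,0],"angular":[0,0,5.41]},{"dp":[0.199,0.85,0],"angular":[0,0,5.41]},{"dp":[0.199,0.85,0],"angular":[0,0,5.41]},{"dp":[0.199,0.85,0],"angular":[0,0,5.41]},{"dp":[0.199,0.85,0],"angular":[0,0,5.41]},{"dp":[0.199,0.85,0],"angular":[0,0,5.41]},{"dp":[0.199,0.85,0],"angular":[0,0,5.41]},{"dp":[0,0,-0.4],"angular":[3.32,-0.13,0]},{"dp":[0,0,-0.6],"angular":[3.32,-0.14,0]},{"dp":[0,0,0],"angular":[0,0,0]},{"dp":[0,0,0],"angular":[0,0,0]}]'
python3 - <<'E'
from h import *
togo(553.8,104.3,114.7,-2.3,-6.65)
W=cloud("scene")[1]; x,y,z=np.moveaxis(W,-1,0)
print(bundle(W[(abs(x-.553)<.035)&(abs(y-.11)<.075)&(z>.12)&(z<.155)]))
E
```

```text
t: 29.8
tcp_pos: [0.5536, 0.1034, 0.1292]
tool_rot: [0.72, 0.692, 0.04, -0.041]
force: [0.3, -0.0, -1.4]
finger_gap: 0.638
gripper_force: 64.6
t 29.8 tcp [553.6 103.4 129.2] F [ 0.3 -0.  -1.4] gap 0.638 gf 65
dp [ 0.01  0.03 -0.48] ang [ 0.  -0.2 -0. ]
{'c': array([556., 107.]), 'size': array([116.,  64.]), 'yaw': -91.8, 'slope': array([ 0.   , -0.017]), 'zmid': 133.7, 'n': 641}
```

```bash
python3 -m crank '[{"dp":[0,0.03,-0.2],"angular":[0,0,0]},{"dp":[0,0,-0.16],"angular":[0,0,0]},{"dp":[0,0,0],"angular":[0,0,0]},{"dp":[0,0,0],"angular":[0,0,0]}]'
python3 -m crank '[{"dp":[0,0,-0.05],"angular":[0,0,0]},{"dp":[0,0,0],"angular":[0,0,0]}]'
python3 -m crank '[{"dp":[0,0,-0.05],"angular":[0,0,0]},{"dp":[0,0,0],"angular":[0,0,0]}]'
python3 -m crank '[{"dp":[0,0,-0.03],"angular":[0,0,0]},{"dp":[0,0,0],"angular":[0,0,0]}]'
```

```text
t: 30.25
tcp_pos: [0.5547, 0.1048, 0.1199]
tool_rot: [0.719, 0.692, 0.042, -0.04]
force: [-0.2, 0.7, -1.8]
finger_gap: 0.643
gripper_force: 64.6
t: 30.45
tcp_pos: [0.5547, 0.1047, 0.1185]
tool_rot: [0.719, 0.692, 0.042, -0.04]
force: [-0.2, -0.3, -1.4]
finger_gap: 0.641
gripper_force: 64.6
t: 30.65
tcp_pos: [0.5546, 0.1046, 0.1168]
tool_rot: [0.719, 0.692, 0.042, -0.04]
force: [-0.3, -0.6, -2.1]
finger_gap: 0.64
gripper_force: 64.6
t: 30.85
tcp_pos: [0.5546, 0.1047, 0.1159]
tool_rot: [0.719, 0.692, 0.042, -0.04]
force: [-0.5, -0.3, -1.4]
finger_gap: 0.64
gripper_force: 64.6
```

```bash
python3 -m crank '[{"dp":[0,0,-0.04],"angular":[0,0,0]},{"dp":[0,0,0],"angular":[0,0,0]}]'
python3 -m crank '[{"dp":[0,0,-0.04],"angular":[0,0,0]},{"dp":[0,0,0],"angular":[0,0,0]}]'
```

```text
t: 31.05
tcp_pos: [0.5546, 0.1047, 0.1147]
tool_rot: [0.719, 0.692, 0.042, -0.04]
force: [-1.2, 0.1, -1.4]
finger_gap: 0.643
gripper_force: 64.6
t: 31.25
tcp_pos: [0.5548, 0.1047, 0.1144]
tool_rot: [0.719, 0.692, 0.042, -0.04]
force: [-2.0, -0.8, 3.4]
finger_gap: 0.64
gripper_force: 65.2
```

```bash
python3 -m crank '[{"dp":[0,0,0.02],"angular":[0,0,0]},{"dp":[0,0,0],"angular":[0,0,0]},{"dp":[0,0,0],"angular":[0,0,0]},{"dp":[0,0,0],"angular":[0,0,0]},{"dp":[0,0,0.3],"angular":[0,0,0]},{"dp":[0,0,0.7],"angular":[0,0,0]},{"dp":[0,0,0.9],"angular":[-3.32,0.13,0]},{"dp":[0,0,0.1],"angular":[-3.32,0.14,0]}]' 0
python3 -m crank '[{"dp":[-0.154,-0.903,0],"angular":[0,0,-5.18]},{"dp":[-0.154,-0.903,0],"angular":[0,0,-5.18]},{"dp":[-0.154,-0.903,0],"angular":[0,0,-5.18]},{"dp":[-0.154,-0.903,0],"angular":[0,0,-5.18]},{"dp":[-0.154,-0.903,0],"angular":[0,0,-5.18]},{"dp":[-0.154,-0.903,0],"angular":[0,0,-5.18]},{"dp":[-0.154,-0.903,0],"angular":[0,0,-5.18]},{"dp":[-0.154,-0.903,0],"angular":[0,0,-5.18]},{"dp":[-0.154,-0.903,0],"angular":[0,0,-5.18]},{"dp":[-0.154,-0.903,0],"angular":[0,0,-5.18]},{"dp":[-0.154,-0.903,0],"angular":[0,0,-5.18]},{"dp":[-0.154,-0.903,0],"angular":[0,0,-5.18]},{"dp":[-0.154,-0.903,0],"angular":[0,0,-5.18]},{"dp":[-0.154,-0.903,0],"angular":[0,0,-5.18]},{"dp":[-0.154,-0.903,-0.4],"angular":[0,0,-5.18]},{"dp":[-0.154,-0.903,-0.5],"angular":[0,0,-5.18]},{"dp":[-0.154,-0.903,-0.5],"angular":[0,0,-5.18]},{"dp":[-0.154,-0.903,-0.5],"angular":[0,0,-5.18]},{"dp":[0,0,0],"angular":[0,0,0]},{"dp":[0,0,0],"angular":[0,0,0]}]'
python3 -c "
from h import *
togo(471.8,-382.8,16,-95.5); looktray(.107,.14)"
```

```text
t: 32.05
tcp_pos: [0.5571, 0.1041, 0.1779]
tool_rot: [0.721, 0.693, 0.002, 0.003]
force: [0.4, 0.0, -0.1]
finger_gap: 1.002
gripper_force: 0.0
t: 34.05
tcp_pos: [0.4711, -0.3831, 0.1171]
tool_rot: [0.999, -0.048, -0.0, -0.0]
force: [-0.1, 0.5, 0.7]
finger_gap: 1.004
gripper_force: 0.0
t 34.0 tcp [ 471.1 -383.1  117.1] F [-0.1  0.5  0.7] gap 1.004 gf 0
dp [ 0.02  0.01 -3.37] ang [-0.1 -0.  -0. ]Traceback (most recent call last):
  File "<string>", line 3, in <module>
    togo(471.8,-382.8,16,-95.5); looktray(.107,.14)
                                 ~~~~~~~~^^^^^^^^^^
  File "h.py", line 37, in looktray
    print("tray",n,bundle(W[(abs(x-.553)<.05)&(abs(y-.11)<.08)&(z>zlo)&(z<zhi)]))
                   ~~~~~~^^^^^^^^^^^^^^^^^^^^^^^^^^^^^^^^^^^^^^^^^^^^^^^^^^^^^^^
  File "h.py", line 18, in bundle
    if _<5: k=r>np.percentile(r,30)-.001
                ~~~~~~~~~~~~~^^^^^^
    return _quantile_unchecked(
        a, q, axis, out, overwrite_input, method, keepdims, weights)
    return _ureduce(a,
                    func=_quantile_ureduce_func,
    ...<5 lines>...
                    overwrite_input=overwrite_input,
                    method=method)
    r = func(a, **kwargs)
    result = _quantile(arr,
                       quantiles=q,
    ...<2 lines>...
                       out=out,
                       weights=wgt)
    slices_having_nans = np.isnan(arr[-1, ...])
                                  ~~~^^^^^^^^^
IndexError: index -1 is out of bounds for axis 0 with size 0
```

```bash
sed -i 's/for n in("side","scene"):\n        im,W=cloud(n); x/&/; s/    P=P\[np.isfinite(P).all(1)\]/&\n    if len(P)<40: return None/' h.py; sed -i "s/            if b\['c'\]\[1\]/            if b and b['c'][1]/" h.py
python3 -c "
from h import *
looktray(.107,.14)"
```

```text
tray side None
side {'c': array([ 519.2, -380.6]), 'size': array([38., 17.]), 'yaw': -107.1, 'slope': array([ 0.024, -0.053]), 'zmid': 27.4, 'n': 204}
side {'c': array([ 443.9, -362.7]), 'size': array([65., 29.]), 'yaw': -15.1, 'slope': array([ 0.135, -0.037]), 'zmid': 19.1, 'n': 523}
tray scene {'c': array([554.9, 107.8]), 'size': array([117.,  58.]), 'yaw': 87.6, 'slope': array([0.005, 0.006]), 'zmid': 118.8, 'n': 943}
scene {'c': array([ 466.6, -382.7]), 'size': array([117.,  58.]), 'yaw': -6.3, 'slope': array([ 0.109, -0.003]), 'zmid': 21.8, 'n': 484}
```

```bash
python3 -m crank '[{"dp":[0,0,-0.9],"angular":[0,0,-0.5]},{"dp":[0,0,-0.9],"angular":[0,0,0]},{"dp":[0,0,-0.8],"angular":[0,0,0]},{"dp":[0,0,-0.5],"angular":[0,0,0]},{"dp":[0,0,-0.26],"angular":[0,0,0]},{"dp":[0,0,0],"angular":[0,0,0]},{"dp":[0,0,0],"angular":[0,0,0]}]'
python3 -m crank '[{"dp":[0,0,0],"angular":[0,0,0]},{"dp":[0,0,0],"angular":[0,0,0]},{"dp":[0,0,0],"angular":[0,0,0]},{"dp":[0,0,0],"angular":[0,0,0]},{"dp":[0,0,0],"angular":[0,0,0]},{"dp":[0,0,0],"angular":[0,0,0]}]' 1 60
python3 -m crank '[{"dp":[0,0,0.3],"angular":[0,0,0]},{"dp":[0,0,0.7],"angular":[0,0,0]},{"dp":[0,0,1],"angular":[0,0,0]},{"dp":[0,0,1],"angular":[0,0,0]},{"dp":[0,0,1],"angular":[0,0,0]},{"dp":[0,0,1],"angular":[0,0,0]},{"dp":[0,0,0.3],"angular":[0,0,0]},{"dp":[0,0,0],"angular":[0,0,0]},{"dp":[0,0,0],"angular":[0,0,0]}]'
python3 - <<'E'
from h import *
for n in("side","scene"):
  W=cloud(n)[1]
  for m,c in blobs(W,.11,.21,60):
    P=W[m]; P=P[(P[:,1]<-.3)&(P[:,1]>-.45)]
    if len(P)>60: print(bundle(P))
togo(553.8,114,160,-2.3,0)
E
```

```text
t: 34.9
tcp_pos: [0.4721, -0.3833, 0.0173]
tool_rot: [0.999, -0.052, 0.001, 0.001]
force: [0.1, 0.4, -0.5]
finger_gap: 1.002
gripper_force: 0.0
t: 35.5
tcp_pos: [0.4721, -0.3837, 0.0178]
tool_rot: [0.999, -0.052, 0.001, 0.001]
force: [-0.8, 0.1, 5.5]
finger_gap: 0.645
gripper_force: 66.0
t: 36.4
tcp_pos: [0.4708, -0.3821, 0.1742]
tool_rot: [0.999, -0.052, -0.001, -0.001]
force: [0.2, 0.7, -1.9]
finger_gap: 0.637
gripper_force: 65.2
{'c': array([ 508.7, -386.8]), 'size': array([55., 30.]), 'yaw': 83.3, 'slope': array([ 0.006, -0.096]), 'zmid': 183.1, 'n': 628}
{'c': array([ 435.4, -379.6]), 'size': array([67., 55.]), 'yaw': -94.9, 'slope': array([0.002, 0.129]), 'zmid': 175.0, 'n': 1423}
{'c': array([ 493.3, -386.6]), 'size': array([84., 65.]), 'yaw': -102.9, 'slope': array([ 0.056, -0.147]), 'zmid': 182.5, 'n': 192}
t 36.5 tcp [ 470.6 -382.   173.4] F [ 0.7  0.6 -1. ] gap 0.642 gf 65
dp [ 2.77 16.53 -0.45] ang [-0.  -0.3 93.6]
```

```bash
python3 -m crank '[{"dp":[0.146,0.87,0],"angular":[0,0,4.93]},{"dp":[0.146,0.87,0],"angular":[0,0,4.93]},{"dp":[0.146,0.87,0],"angular":[0,0,4.93]},{"dp":[0.146,0.87,0],"angular":[0,0,4.93]},{"dp":[0.146,0.87,0],"angular":[0,0,4.93]},{"dp":[0.146,0.87,0],"angular":[0,0,4.93]},{"dp":[0.146,0.87,0],"angular":[0,0,4.93]},{"dp":[0.146,0.87,0],"angular":[0,0,4.93]},{"dp":[0.146,0.87,0],"angular":[0,0,4.93]},{"dp":[0.146,0.87,0],"angular":[0,0,4.93]},{"dp":[0.146,0.87,0],"angular":[0,0,4.93]},{"dp":[0.146,0.87,0],"angular":[0,0,4.93]},{"dp":[0.146,0.87,0],"angular":[0,0,4.93]},{"dp":[0.146,0.87,0],"angular":[0,0,4.93]},{"dp":[0.146,0.87,0],"angular":[0,0,4.93]},{"dp":[0.146,0.87,0],"angular":[0,0,4.93]},{"dp":[0.146,0.87,0],"angular":[0,0,4.93]},{"dp":[0.146,0.87,0],"angular":[0,0,4.93]},{"dp":[0.146,0.87,0],"angular":[0,0,4.93]}]'
python3 -m crank '[{"dp":[0,0,-0.35],"angular":[0,0,0]},{"dp":[0,0,-0.3],"angular":[0,0,0]},{"dp":[0,0,0],"angular":[0,0,0]},{"dp":[0,0,0],"angular":[0,0,0]}]'
python3 - <<'E'
from h import *
togo(553.8,114.3,137.7,-2.3,0)
W=cloud("scene")[1]; x,y,z=np.moveaxis(W,-1,0)
print(bundle(W[(abs(x-.553)<.035)&(abs(y-.11)<.075)&(z>.138)&(z<.185)]))
E
```

```text
t: 38.4
tcp_pos: [0.554, 0.114, 0.1737]
tool_rot: [0.72, 0.694, -0.001, -0.001]
force: [-0.8, -0.3, -2.3]
finger_gap: 0.642
gripper_force: 65.1
t: 38.8
tcp_pos: [0.5541, 0.1119, 0.1549]
tool_rot: [0.722, 0.692, -0.001, -0.001]
force: [0.7, -0.1, -1.6]
finger_gap: 0.641
gripper_force: 65.1
t 38.8 tcp [554.1 111.9 154.9] F [ 0.7 -0.1 -1.6] gap 0.641 gf 65
dp [-0.01  0.08 -0.57] ang [ 0.  -0.1  0.1]
{'c': array([554.7, 106.6]), 'size': array([115.,  65.]), 'yaw': 88.2, 'slope': array([0.112, 0.006]), 'zmid': 159.2, 'n': 670}
```

```bash
python3 -m crank '[{"dp":[0,0.06,-0.25],"angular":[0,0,0]},{"dp":[0,0,-0.18],"angular":[0,0,0]},{"dp":[0,0,0],"angular":[0,0,0]},{"dp":[0,0,0],"angular":[0,0,0]}]'
python3 -m crank '[{"dp":[0,0,-0.05],"angular":[0,0,0]},{"dp":[0,0,0],"angular":[0,0,0]}]'
python3 -m crank '[{"dp":[0,0,-0.05],"angular":[0,0,0]},{"dp":[0,0,0],"angular":[0,0,0]}]'
python3 -m crank '[{"dp":[0,0,-0.03],"angular":[0,0,0]},{"dp":[0,0,0],"angular":[0,0,0]}]'
```

```text
t: 39.25
tcp_pos: [0.5546, 0.1147, 0.1428]
tool_rot: [0.721, 0.693, -0.0, -0.0]
force: [0.0, 0.3, -1.0]
finger_gap: 0.642
gripper_force: 65.1
t: 39.45
tcp_pos: [0.5548, 0.1147, 0.1415]
tool_rot: [0.721, 0.693, 0.0, 0.0]
force: [-0.3, 0.0, -0.8]
finger_gap: 0.64
gripper_force: 65.1
t: 39.65
tcp_pos: [0.5547, 0.1148, 0.1399]
tool_rot: [0.721, 0.693, -0.0, -0.0]
force: [0.2, -0.3, -1.6]
finger_gap: 0.639
gripper_force: 65.1
t: 39.85
tcp_pos: [0.5547, 0.1147, 0.139]
tool_rot: [0.721, 0.693, -0.0, -0.0]
force: [0.1, -0.9, -1.0]
finger_gap: 0.643
gripper_force: 65.1
```

```bash
python3 -m crank '[{"dp":[0,0,-0.04],"angular":[0,0,0]},{"dp":[0,0,0],"angular":[0,0,0]}]'
python3 -m crank '[{"dp":[0,0,-0.04],"angular":[0,0,0]},{"dp":[0,0,0],"angular":[0,0,0]}]'
```

```text
t: 40.05
tcp_pos: [0.5547, 0.1148, 0.1378]
tool_rot: [0.721, 0.693, -0.0, -0.0]
force: [0.1, -0.5, -1.9]
finger_gap: 0.64
gripper_force: 65.1
t: 40.25
tcp_pos: [0.5549, 0.1147, 0.1374]
tool_rot: [0.721, 0.693, 0.0, 0.0]
force: [-1.0, -0.4, 4.1]
finger_gap: 0.645
gripper_force: 65.5
```

```bash
python3 -m crank '[{"dp":[0,0,0.02],"angular":[0,0,0]},{"dp":[0,0,0],"angular":[0,0,0]},{"dp":[0,0,0],"angular":[0,0,0]},{"dp":[0,0,0],"angular":[0,0,0]},{"dp":[0,0,0.3],"angular":[0,0,0]},{"dp":[0,0,0.7],"angular":[0,0,0]},{"dp":[0,0,0.9],"angular":[0,0,0]},{"dp":[0,0,0.2],"angular":[0,0,0]}]' 0
python3 -m crank '[{"dp":[-0.02,-0.5,0],"angular":[0,0,-7.5]},{"dp":[-0.02,-0.5,0],"angular":[0,0,-7.5]},{"dp":[-0.02,-0.5,0],"angular":[0,0,-7.5]},{"dp":[-0.02,-0.5,0],"angular":[0,0,-7.5]},{"dp":[-0.02,-0.5,0],"angular":[0,0,-7.5]},{"dp":[-0.02,-0.5,0],"angular":[0,0,-7.5]},{"dp":[-0.02,-0.5,0],"angular":[0,0,-7.5]},{"dp":[-0.02,-0.5,0],"angular":[0,0,-7.5]},{"dp":[-0.02,-0.5,0],"angular":[0,0,-7.5]},{"dp":[-0.02,-0.5,0],"angular":[0,0,-7.5]},{"dp":[0,0,0],"angular":[0,0,-7.5]},{"dp":[0,0,0],"angular":[0,0,-7.5]},{"dp":[0,0,0],"angular":[0,0,0]},{"dp":[0,0,0],"angular":[0,0,0]}]'
python3 - <<'E'
from h import *
for n in("side","scene"):
    im,W=cloud(n); x,y,z=np.moveaxis(W,-1,0)
    print(n,bundle(W[(abs(x-.553)<.05)&(abs(y-.11)<.08)&(z>.13)&(z<.165)]))
    P=W[(abs(x-.548)<.04)&(abs(y+.015)<.03)&(z>.062)&(z<.076)]
    if len(P)>20: print("handle",*[np.round(v,1) for v in cv2.minAreaRect((P[:,:2]*1000).astype(np.float32))])
    if n=="scene": cv2.imwrite("pics/pile.png",cv2.resize(im[180:400,240:540],None,fx=2.5,fy=2.5))
togo(548.4,-15.2,58,-92.3)
E
```

```text
t: 41.05
tcp_pos: [0.5567, 0.1148, 0.2035]
tool_rot: [0.721, 0.693, 0.002, 0.002]
force: [1.2, 0.5, -0.1]
finger_gap: 1.002
gripper_force: 0.0
t: 42.45
tcp_pos: [0.5486, -0.0352, 0.2001]
tool_rot: [1.0, -0.018, -0.0, -0.0]
force: [-0.1, 0.4, 0.2]
finger_gap: 1.0
gripper_force: 0.0
side {'c': array([554.6, 107.1]), 'size': array([119.,  54.]), 'yaw': 87.9, 'slope': array([ 0.113, -0.023]), 'zmid': 141.1, 'n': 669}
handle [548.7 -16.6] [17.7 49.8] 82.2
scene {'c': array([554.4, 109.4]), 'size': array([116.,  59.]), 'yaw': 88.7, 'slope': array([0.113, 0.001]), 'zmid': 141.8, 'n': 946}
handle [549.4 -13.3] [13.8 50.8] 87.6
t 42.5 tcp [548.7 -35.1 200.2] F [ 0.4 -0.6 -0.5] gap 1.001 gf 0
dp [-0.01  0.66 -4.74] ang [-0.  -0.  -0.1]
```

View pics/pile.png

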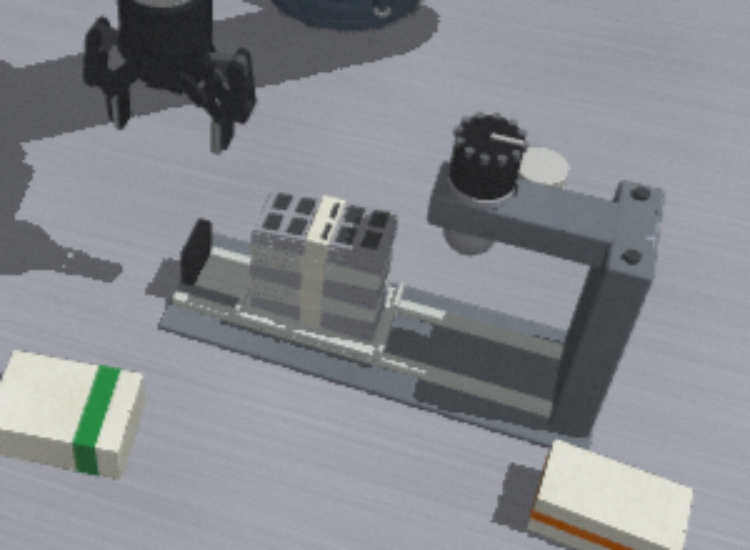

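The picture shows a neat five-layer pile between the lips, crop (325,270). The handle is at (195,255) and the knob, with its white mark, at (490,140). Now to grip the handle.

```bash
python3 -m crank '[{"dp":[0,0.35,0],"angular":[0,0,0]},{"dp":[0,0.31,0],"angular":[0,0,0]},{"dp":[0,0,-0.9],"angular":[0,0,0]},{"dp":[0,0,-0.9],"angular":[0,0,0]},{"dp":[0,0,-0.9],"angular":[0,0,0]},{"dp":[0,0,-0.8],"angular":[0,0,0]},{"dp":[0,0,-0.6],"angular":[0,0,0]},{"dp":[0,0,-0.4],"angular":[0,0,0]},{"dp":[0,0,-0.2],"angular":[0,0,0]},{"dp":[0,0,0],"angular":[0,0,0]}]' 0.5
python3 -m crank '[{"dp":[0,0,0],"angular":[0,0,0]},{"dp":[0,0,0],"angular":[0,0,0]},{"dp":[0,0,0],"angular":[0,0,0]},{"dp":[0,0,0],"angular":[0,0,0]},{"dp":[0,0,0],"angular":[0,0,0]},{"dp":[0,0,0],"angular":[0,0,0]}]' 1 40
```

```text
t: 43.55
tcp_pos: [0.5487, -0.0151, 0.0589]
tool_rot: [1.0, -0.02, -0.0, -0.0]
force: [-0.2, 0.1, 0.4]
finger_gap: 0.498
gripper_force: 0.0
t: 44.15
tcp_pos: [0.5493, -0.0155, 0.0603]
tool_rot: [1.0, -0.02, 0.001, 0.0]
force: [-1.4, 1.3, 5.9]
finger_gap: 0.154
gripper_force: 41.1
```

```bash
python3 -m crank '[{"dp":[0.001,0.03,0],"angular":[0,0,0]},{"dp":[0.002,0.06,0],"angular":[0,0,0]},{"dp":[0.004,0.09,0],"angular":[0,0,0]},{"dp":[0.005,0.12,0],"angular":[0,0,0]},{"dp":[0.005,0.12,0],"angular":[0,0,0]},{"dp":[0.005,0.12,0],"angular":[0,0,0]},{"dp":[0.005,0.12,0],"angular":[0,0,0]},{"dp":[0.005,0.12,0],"angular":[0,0,0]},{"dp":[0.005,0.12,0],"angular":[0,0,0]},{"dp":[0.005,0.12,0],"angular":[0,0,0]},{"dp":[0.005,0.12,0],"angular":[0,0,0]},{"dp":[0.005,0.12,0],"angular":[0,0,0]},{"dp":[0.005,0.12,0],"angular":[0,0,0]},{"dp":[0.005,0.12,0],"angular":[0,0,0]},{"dp":[0.005,0.12,0],"angular":[0,0,0]},{"dp":[0.005,0.12,0],"angular":[0,0,0]},{"dp":[0.004,0.09,0],"angular":[0,0,0]},{"dp":[0.003,0.06,0],"angular":[0,0,0]},{"dp":[0.001,0.03,0],"angular":[0,0,0]},{"dp":[0,0,0],"angular":[0,0,0]}]'
python3 - <<'E'
from h import *
im,W=cloud("scene"); x,y,z=np.moveaxis(W,-1,0)
print(bundle(W[(abs(x-.553)<.05)&(y>.09)&(y<.26)&(z>.128)&(z<.158)]))
E
```

```text
t: 46.15
tcp_pos: [0.5515, 0.042, 0.0603]
tool_rot: [1.0, -0.02, 0.001, 0.0]
force: [-0.7, 0.2, 6.3]
finger_gap: 0.156
gripper_force: 41.3
{'c': array([556.8, 157. ]), 'size': array([132.,  60.]), 'yaw': 88.2, 'slope': array([0.112, 0.012]), 'zmid': 141.0, 'n': 962}
```

```bash
python3 -m crank '[{"dp":[0.001,0.03,0],"angular":[0,0,0]},{"dp":[0.002,0.06,0],"angular":[0,0,0]},{"dp":[0.004,0.1,0],"angular":[0,0,0]},{"dp":[0.004,0.1,0],"angular":[0,0,0]},{"dp":[0.004,0.1,0],"angular":[0,0,0]},{"dp":[0.004,0.1,0],"angular":[0,0,0]},{"dp":[0.004,0.1,0],"angular":[0,0,0]},{"dp":[0.004,0.1,0],"angular":[0,0,0]},{"dp":[0.004,0.1,0],"angular":[0,0,0]},{"dp":[0.004,0.1,0],"angular":[0,0,0]},{"dp":[0.004,0.1,0],"angular":[0,0,0]},{"dp":[0.004,0.1,0],"angular":[0,0,0]},{"dp":[0.004,0.1,0],"angular":[0,0,0]},{"dp":[0.004,0.1,0],"angular":[0,0,0]},{"dp":[0.002,0.06,0],"angular":[0,0,0]},{"dp":[0,0,0],"angular":[0,0,0]}]'
python3 - <<'E'
from h import *
im,W=cloud("scene"); cv2.imwrite("pics/push.png",cv2.resize(im[180:400,240:540],None,fx=2,fy=2))
E
```

```text
t: 47.8
tcp_pos: [0.553, 0.0827, 0.0603]
tool_rot: [1.0, -0.02, 0.001, 0.0]
force: [-1.2, -0.4, 5.7]
finger_gap: 0.159
gripper_force: 41.3
```

View pics/push.png

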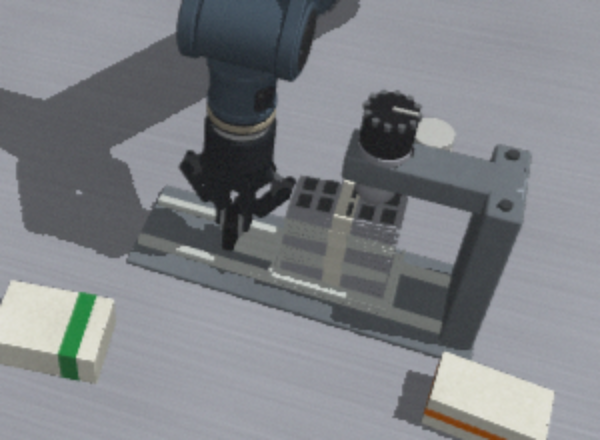

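The pile stands upright under the arm, crop (345,240), and the gripper holds the handle at (230,225). On through the detent.

```bash
python3 -m crank '[{"dp":[0.002,0.06,0],"angular":[0,0,0]},{"dp":[0.004,0.08,0],"angular":[0,0,0]},{"dp":[0.003,0.08,0],"angular":[0,0,0]},{"dp":[0.003,0.08,0],"angular":[0,0,0]},{"dp":[0.003,0.08,0],"angular":[0,0,0]},{"dp":[0.003,0.08,0],"angular":[0,0,0]},{"dp":[0,0,0],"angular":[0,0,0]}]'
python3 -m crank '[{"dp":[0.003,0.06,0],"angular":[0,0,0]},{"dp":[0.003,0.06,0],"angular":[0,0,0]},{"dp":[0.003,0.06,0],"angular":[0,0,0]},{"dp":[0,0,0],"angular":[0,0,0]}]'
python3 -m crank '[{"dp":[0.002,0.05,0],"angular":[0,0,0]},{"dp":[0.002,0.05,0],"angular":[0,0,0]},{"dp":[0,0,0],"angular":[0,0,0]}]'
```

```text
t: 48.55
tcp_pos: [0.5535, 0.0948, 0.0603]
tool_rot: [1.0, -0.02, 0.0, 0.001]
force: [-1.3, -4.1, 6.9]
finger_gap: 0.156
gripper_force: 41.3
t: 48.95
tcp_pos: [0.5537, 0.1011, 0.0603]
tool_rot: [1.0, -0.02, 0.0, 0.0]
force: [-1.6, -1.7, 6.3]
finger_gap: 0.154
gripper_force: 41.3
t: 49.25
tcp_pos: [0.5538, 0.1047, 0.0603]
tool_rot: [1.0, -0.02, 0.0, 0.0]
force: [-1.1, -0.3, 5.9]
finger_gap: 0.159
gripper_force: 41.2
```

```bash
python3 -m crank '[{"dp":[0.002,0.05,0],"angular":[0,0,0]},{"dp":[0,0,0],"angular":[0,0,0]}]'
python3 -m crank '[{"dp":[0.002,0.05,0],"angular":[0,0,0]},{"dp":[0,0,0],"angular":[0,0,0]}]'
python3 -m crank '[{"dp":[0.002,0.05,0],"angular":[0,0,0]},{"dp":[0,0,0],"angular":[0,0,0]}]'
```

```text
t: 49.45
tcp_pos: [0.5539, 0.1057, 0.0602]
tool_rot: [1.0, -0.02, 0.0, 0.001]
force: [-2.2, -2.7, 6.3]
finger_gap: 0.152
gripper_force: 41.3
t: 49.65
tcp_pos: [0.5539, 0.1057, 0.0603]
tool_rot: [1.0, -0.019, 0.0, 0.002]
force: [-2.3, -8.6, 7.0]
finger_gap: 0.154
gripper_force: 41.3
t: 49.85
tcp_pos: [0.5539, 0.1058, 0.0603]
tool_rot: [1.0, -0.019, -0.0, 0.002]
force: [-3.4, -13.5, 7.1]
finger_gap: 0.158
gripper_force: 41.4
```

```bash
python3 -m crank '[{"dp":[-0.004,-0.1,0],"angular":[0,0,0]},{"dp":[0,0,0],"angular":[0,0,0]},{"dp":[0,0,0],"angular":[0,0,0]},{"dp":[0,0,0],"angular":[0,0,0]},{"dp":[0,0,0.4],"angular":[0,0,0]},{"dp":[0,0,0.8],"angular":[0,0,0]},{"dp":[0,-0.3,0.9],"angular":[0,0,0]},{"dp":[0,-0.3,0.9],"angular":[0,0,0]},{"dp":[0,-0.2,0.9],"angular":[0,0,7]},{"dp":[0,0,0.9],"angular":[0,0,8]},{"dp":[0,0,0.9],"angular":[0,0,8]},{"dp":[0,0,0.9],"angular":[0,0,8]},{"dp":[0,0,0.9],"angular":[0,0,8]},{"dp":[0,0,0.9],"angular":[0,0,8]},{"dp":[0,0,0.6],"angular":[0,0,8]},{"dp":[0,0,0],"angular":[0,0,8]},{"dp":[0,0,0],"angular":[0,0,8]}]' 0.4
python3 - <<'E'
from h import *
for n in("scene","side"):
    im,W=cloud(n); cv2.imwrite(f"pics/home_{n}.png",cv2.resize(im[180:400,240:540] if n=="scene" else im[100:330,180:420],None,fx=2,fy=2))
    x,y,z=np.moveaxis(W,-1,0)
    P=W[(abs(x-.558)<.05)&(abs(y-.229)<.05)&(z>.27)&(z<.29)]*1000
    print(n,np.round(cv2.minEnclosingCircle(P[:,:2].astype(np.float32))[0],1),np.round(cv2.minAreaRect(P[:,:2].astype(np.float32))[0],1),np.median(P[:,2]))
    H=W[(abs(x-.553)<.04)&(abs(y-.1)<.04)&(z>.062)&(z<.076)]*1000
    if len(H)>20: print("handle",cv2.minAreaRect(H[:,:2].astype(np.float32))[0])
togo(558,229.3,330,60)
E
```

```text
t: 51.55
tcp_pos: [0.5536, 0.0833, 0.3311]
tool_rot: [0.824, 0.567, 0.001, 0.0]
force: [0.2, -0.4, -0.4]
finger_gap: 0.598
gripper_force: 0.0
scene [557.3 230.2] [557.6 230.3] 278.80279923817284
handle (553.9696655273438, 106.07566833496094)
side [558.3 228.4] [562.1 222.4] 277.775243767549
handle (553.2686157226562, 103.54066467285156)
t 51.6 tcp [553.3  83.1 330.2] F [-1.  -0.9  0.3] gap 0.598 gf 0
dp [ 0.16  4.87 -0.01] ang [-0.1  0.  81.2]
```

View pics/home_side.png

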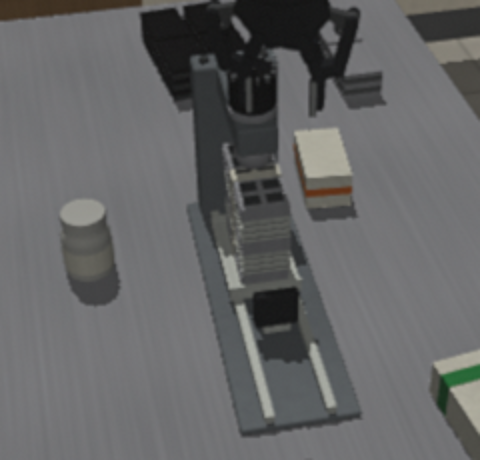

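The tray is home with the pile upright, crop (262,215), and the handle still at y=105 after release. Now over the knob.

```bash
python3 -m crank '[{"dp":[0.016,0.487,0],"angular":[0,0,8.12]},{"dp":[0.016,0.487,0],"angular":[0,0,8.12]},{"dp":[0.016,0.487,0],"angular":[0,0,8.12]},{"dp":[0.016,0.487,0],"angular":[0,0,8.12]},{"dp":[0.016,0.487,0],"angular":[0,0,8.12]},{"dp":[0.016,0.487,0],"angular":[0,0,8.12]},{"dp":[0.016,0.487,0],"angular":[0,0,8.12]},{"dp":[0.016,0.487,0],"angular":[0,0,8.12]},{"dp":[0.016,0.487,0],"angular":[0,0,8.12]},{"dp":[0.016,0.487,0],"angular":[0,0,8.12]},{"dp":[0,0,0],"angular":[0,0,0]},{"dp":[0,0,0],"angular":[0,0,0]}]' 0
python3 -c "
from h import *
togo(557.8,229.3,264,60)"
```

```text
t: 52.85
tcp_pos: [0.5581, 0.2286, 0.3293]
tool_rot: [0.261, 0.965, -0.0, -0.0]
force: [-0.9, 0.1, 0.4]
finger_gap: 0.998
gripper_force: 0.0
t 52.9 tcp [558.1 228.6 329.3] F [-0.9  0.1  0.4] gap 0.998 gf 0
dp [-0.01  0.02 -2.18] ang [ 0.  -0.   0.3]
```

```bash
python3 -m crank '[{"dp":[-0.01,0.02,-0.8],"angular":[0,0,0]},{"dp":[0,0,-0.7],"angular":[0,0,0]},{"dp":[0,0,-0.45],"angular":[0,0,0]},{"dp":[0,0,-0.22],"angular":[0,0,0]},{"dp":[0,0,0],"angular":[0,0,0]},{"dp":[0,0,0],"angular":[0,0,0]}]'
python3 -m crank '[{"dp":[0,0,0],"angular":[0,0,0]},{"dp":[0,0,0],"angular":[0,0,0]},{"dp":[0,0,0],"angular":[0,0,0]},{"dp":[0,0,0],"angular":[0,0,0]},{"dp":[0,0,0],"angular":[0,0,0]},{"dp":[0,0,0],"angular":[0,0,0]},{"dp":[0,0,0],"angular":[0,0,0]}]' 1 80
python3 -c "
from h import *
s=sense(); print(s['ft_torque'],s['q'])"
```

```text
t: 53.45
tcp_pos: [0.5589, 0.2289, 0.2649]
tool_rot: [0.26, 0.966, 0.0, 0.001]
force: [0.6, -0.6, 0.1]
finger_gap: 0.997
gripper_force: 0.0
t: 54.15
tcp_pos: [0.5588, 0.2294, 0.2655]
tool_rot: [0.259, 0.966, 0.001, 0.001]
force: [-1.1, 1.0, 5.8]
finger_gap: 0.59
gripper_force: 82.7
[ 0.10904801  0.1719653  -0.04644272] [ 2.04556734e-01  4.79389607e-01  1.46962375e+00  3.85200546e-04
  1.19018507e+00 -8.41387952e-01]
```

```bash
python3 -m crank '[{"dp":[0,0,0],"angular":[0,0,-4]},{"dp":[0,0,0],"angular":[0,0,-4]},{"dp":[0,0,0],"angular":[0,0,-4]},{"dp":[0,0,0],"angular":[0,0,-4]},{"dp":[0,0,0],"angular":[0,0,-4]}]'
python3 -c "
from h import *
s=sense(); print(s['ft_torque'],s['q'][5])"
python3 -m crank '[{"dp":[0,0,0],"angular":[0,0,-4]},{"dp":[0,0,0],"angular":[0,0,-4]},{"dp":[0,0,0],"angular":[0,0,-4]},{"dp":[0,0,0],"angular":[0,0,-4]},{"dp":[0,0,0],"angular":[0,0,-4]},{"dp":[0,0,0],"angular":[0,0,-4]}]'
python3 -c "
from h import *
s=sense(); print(s['ft_torque'],s['q'][5])
im,W=cloud('scene'); x,y,z=np.moveaxis(W,-1,0); cv2.imwrite('pics/k1.png',cv2.resize(im[200:360,360:520],None,fx=3,fy=3))
togo(557.8,229.3,264,16)
"
```

```text
t: 54.65
tcp_pos: [0.5583, 0.2289, 0.2655]
tool_rot: [0.424, 0.906, -0.0, 0.001]
force: [-0.9, -1.3, 6.3]
finger_gap: 0.586
gripper_force: 82.8
[-0.17442491  0.36520715  0.09884211] -0.49008417644848
t: 55.25
tcp_pos: [0.5576, 0.2285, 0.2655]
tool_rot: [0.603, 0.798, -0.001, 0.0]
force: [-3.9, -2.8, 7.3]
finger_gap: 0.586
gripper_force: 83.2
[-0.35725093  0.58564904  0.16685682] -0.07122766899791537
t 55.3 tcp [557.6 228.5 265.5] F [-3.2 -2.3  7.8] gap 0.587 gf 83
dp [ 0.01  0.03 -0.05] ang [ 0.1 -0.   0.3]
```

View pics/k1.png

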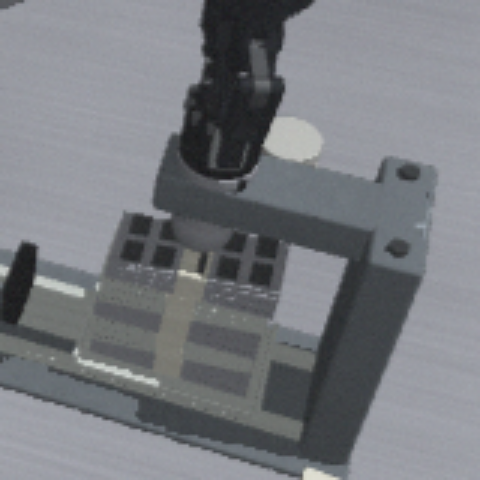

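The foot, crop (205,230), is now just above the pile top, and torque is about 0.17 N m, which is free turning. From here I take small steps and watch the torque.

```bash
cat > tq.py <<'E'
from station import sense
import numpy as np
s=sense(); x,y=s["tool_rot"][:2]; print("t %.2f Tz %.3f yaw %.1f q6 %.1f F %s gap %.3f"%(s["t"],s["ft_torque"][2],np.degrees(2*np.arctan2(y,x)-np.pi/2),np.degrees(s["q"][5]),np.round(s["force"],1),s["finger_gap"]))
E
python3 -m crank '[{"dp":[0.01,0.02,0],"angular":[0,0,-4]},{"dp":[0,0,0],"angular":[0,0,-4]}]'>/dev/null; python3 tq.py
python3 -m crank '[{"dp":[0,0,0],"angular":[0,0,-3]},{"dp":[0,0,0],"angular":[0,0,-3]}]'>/dev/null; python3 tq.py
python3 -m crank '[{"dp":[0,0,0],"angular":[0,0,-3]},{"dp":[0,0,0],"angular":[0,0,-3]}]'>/dev/null; python3 tq.py
python3 -m crank '[{"dp":[0,0,0],"angular":[0,0,-3]},{"dp":[0,0,0],"angular":[0,0,0]}]'>/dev/null; python3 tq.py
python3 -m crank '[{"dp":[0,0,0],"angular":[0,0,-3]},{"dp":[0,0,0],"angular":[0,0,0]}]'>/dev/null; python3 tq.py
```

```text
t 55.50 Tz 0.181 yaw 7.8 q6 4.0 F [-5.2 -3.8  8.9] gap 0.589
t 55.70 Tz 0.153 yaw 1.9 q6 9.9 F [-4.8 -4.4  9. ] gap 0.586
t 55.90 Tz 0.133 yaw -4.1 q6 15.9 F [-5.8 -3.7  9.6] gap 0.589
t 56.10 Tz -0.165 yaw -7.1 q6 18.9 F [-4.7 -3.6  9.8] gap 0.588
t 56.30 Tz -0.215 yaw -10.1 q6 21.9 F [-5.7 -3.8  9.6] gap 0.589
```

```bash
python3 -m crank '[{"dp":[0,0,0],"angular":[0,0,0]},{"dp":[0,0,0],"angular":[0,0,0]}]'; python3 tq.py; python3 -c "
from station import sense
print(sense()['ft_torque'],sense()['tau'])"
python3 -m crank '[{"dp":[0,0,0],"angular":[0,0,-2]}]'>/dev/null; python3 tq.py
python3 -m crank '[{"dp":[0,0,0],"angular":[0,0,-2]}]'>/dev/null; python3 tq.py
```

```text
t: 56.5
tcp_pos: [0.5567, 0.2285, 0.2655]
tool_rot: [0.766, 0.642, -0.002, -0.0]
force: [-6.5, -3.6, 9.5]
finger_gap: 0.584
gripper_force: 83.5
t 56.50 Tz -0.144 yaw -10.1 q6 21.9 F [-6.5 -3.6  9.5] gap 0.584
[-0.53936502  0.84401016 -0.14386439] [  0.71152769 -36.43939018 -18.29895437   0.49638072  -1.80093024
  -0.15000646]
t 56.60 Tz 0.169 yaw -12.1 q6 23.9 F [-5.6 -3.3 10.1] gap 0.589
t 56.70 Tz 0.108 yaw -14.1 q6 25.9 F [-6.8 -4.   9.8] gap 0.586
```

```bash
for i in 1; do :; done
python3 -m crank '[{"dp":[0,0,0],"angular":[0,0,-2]}]'>/dev/null; python3 tq.py
python3 -m crank '[{"dp":[0,0,0],"angular":[0,0,-2]}]'>/dev/null; python3 tq.py
python3 -m crank '[{"dp":[0,0,0],"angular":[0,0,-2]}]'>/dev/null; python3 tq.py
python3 -m crank '[{"dp":[0,0,0],"angular":[0,0,-2]}]'>/dev/null; python3 tq.py
python3 -m crank '[{"dp":[0,0,0],"angular":[0,0,-2]}]'>/dev/null; python3 tq.py
```

```text
t 56.80 Tz 0.190 yaw -16.1 q6 27.9 F [-6.3 -4.3  9.8] gap 0.588
t 56.90 Tz 0.239 yaw -18.1 q6 29.9 F [-7.3 -2.7  9.9] gap 0.587
t 57.00 Tz 0.366 yaw -20.1 q6 31.9 F [-6.4 -3.3 10.9] gap 0.588
t 57.10 Tz 0.385 yaw -22.0 q6 33.8 F [-5.7 -3.1 10.6] gap 0.589
t 57.20 Tz 0.380 yaw -24.0 q6 35.8 F [-6.4 -3.  10.9] gap 0.588
```

```bash
python3 -m crank '[{"dp":[0,0,0],"angular":[0,0,-2]}]'>/dev/null; python3 tq.py
python3 -m crank '[{"dp":[0,0,0],"angular":[0,0,-2]}]'>/dev/null; python3 tq.py
python3 -m crank '[{"dp":[0,0,0],"angular":[0,0,-2]}]'>/dev/null; python3 tq.py
python3 -m crank '[{"dp":[0,0,0],"angular":[0,0,-2]}]'>/dev/null; python3 tq.py
python3 -m crank '[{"dp":[0,0,0],"angular":[0,0,-2]}]'>/dev/null; python3 tq.py
python3 -m crank '[{"dp":[0,0,0],"angular":[0,0,-2]}]'>/dev/null; python3 tq.py
```

```text
t 57.30 Tz 0.444 yaw -26.0 q6 37.8 F [-7.1 -3.  10. ] gap 0.583
t 57.40 Tz 0.480 yaw -28.0 q6 39.8 F [-7.2 -2.5 10.9] gap 0.588
t 57.50 Tz 0.450 yaw -30.0 q6 41.8 F [-8.  -2.8  9.7] gap 0.587
t 57.60 Tz 0.454 yaw -32.0 q6 43.8 F [-6.8 -2.5 10.9] gap 0.587
t 57.70 Tz 0.427 yaw -34.0 q6 45.8 F [-7.1 -2.4 10.2] gap 0.584
t 57.80 Tz 0.384 yaw -36.0 q6 47.8 F [-8.3 -2.4 10.5] gap 0.585
```

```bash
python3 -m crank '[{"dp":[0,0,0],"angular":[0,0,-2]}]'>/dev/null; python3 tq.py
python3 -m crank '[{"dp":[0,0,0],"angular":[0,0,-2]}]'>/dev/null; python3 tq.py
python3 -m crank '[{"dp":[0,0,0],"angular":[0,0,-2]}]'>/dev/null; python3 tq.py
python3 -m crank '[{"dp":[0,0,0],"angular":[0,0,-2]}]'>/dev/null; python3 tq.py
python3 -m crank '[{"dp":[0,0,0],"angular":[0,0,-2]}]'>/dev/null; python3 tq.py
python3 -m crank '[{"dp":[0,0,0],"angular":[0,0,-2]}]'>/dev/null; python3 tq.py
python3 -m crank '[{"dp":[0,0,0],"angular":[0,0,-2]}]'>/dev/null; python3 tq.py
python3 -m crank '[{"dp":[0,0,0],"angular":[0,0,-2]}]'>/dev/null; python3 tq.py
```

```text
t 57.90 Tz 0.321 yaw -38.0 q6 49.8 F [-8.3 -1.5 11.4] gap 0.586
t 58.00 Tz 0.354 yaw -40.0 q6 51.8 F [-8.7 -2.4  9.7] gap 0.589
t 58.10 Tz 0.223 yaw -42.1 q6 53.9 F [-7.7 -2.  11.2] gap 0.590
t 58.20 Tz 0.192 yaw -44.1 q6 55.9 F [-8.8 -1.1 11.4] gap 0.587
t 58.30 Tz 0.179 yaw -46.1 q6 57.9 F [-7.6 -2.6 10.7] gap 0.586
t 58.40 Tz 0.087 yaw -48.1 q6 59.9 F [-9.2 -1.7 11.3] gap 0.589
t 58.50 Tz 0.064 yaw -50.1 q6 61.9 F [-7.7 -1.4 10.5] gap 0.586
t 58.60 Tz 0.033 yaw -52.1 q6 63.9 F [-9.1 -0.8 11. ] gap 0.587
```

```bash
python3 -m crank '[{"dp":[0,0,0],"angular":[0,0,-2]}]'>/dev/null; python3 tq.py
python3 -m crank '[{"dp":[0,0,0],"angular":[0,0,-2]}]'>/dev/null; python3 tq.py
python3 -m crank '[{"dp":[0,0,0],"angular":[0,0,-2]}]'>/dev/null; python3 tq.py
python3 -m crank '[{"dp":[0,0,0],"angular":[0,0,-2]}]'>/dev/null; python3 tq.py
python3 -m crank '[{"dp":[0,0,0],"angular":[0,0,-2]}]'>/dev/null; python3 tq.py
```

```text
t 58.70 Tz 0.108 yaw -54.1 q6 65.9 F [-8.6 -0.9 11.7] gap 0.586
t 58.80 Tz 0.026 yaw -56.1 q6 67.9 F [-8.6 -1.7 10.2] gap 0.587
t 58.90 Tz 0.113 yaw -58.1 q6 69.9 F [-8.3 -0.6 11.8] gap 0.587
t 59.00 Tz 0.150 yaw -60.1 q6 71.9 F [-8.5 -0.7 11.9] gap 0.591
t 59.10 Tz 0.258 yaw -62.1 q6 73.9 F [-9.  -0.3 11.3] gap 0.588
```

The torque went through its peak and trough and is back at its mid value, so the first click is complete. Releasing and retreating.

```bash
python3 -m crank '[{"dp":[0,0,0],"angular":[0,0,0]},{"dp":[0,0,0],"angular":[0,0,0]},{"dp":[0,0,0],"angular":[0,0,0]},{"dp":[0,0,0],"angular":[0,0,0]},{"dp":[0,0,0.3],"angular":[0,0,0]},{"dp":[0,0,0.6],"angular":[0,0,0]},{"dp":[0,0,0.9],"angular":[0,0,0]},{"dp":[0,0,0.9],"angular":[0,0,0]},{"dp":[-0.3,-0.9,0.3],"angular":[0,0,0]},{"dp":[-0.3,-0.9,0],"angular":[0,0,0]},{"dp":[-0.3,-0.9,0],"angular":[0,0,0]},{"dp":[-0.3,-0.9,0],"angular":[0,0,0]},{"dp":[-0.3,-0.9,0],"angular":[0,0,0]},{"dp":[-0.3,-0.9,0],"angular":[0,0,0]},{"dp":[0,0,0],"angular":[0,0,0]},{"dp":[0,0,0],"angular":[0,0,0]}]' 0
python3 - <<'E'
from h import *
a,_=cloud("scene"); b,_=cloud("side")
cv2.imwrite("pics/end.png",np.hstack([cv2.resize(a[190:390,300:520],(440,400)),cv2.resize(b[100:330,220:400],(313,400))]))
E
```

```text
t: 60.7
tcp_pos: [0.5049, 0.0674, 0.3549]
tool_rot: [0.971, 0.241, 0.001, -0.0]
force: [0.2, 0.0, -1.2]
finger_gap: 0.997
gripper_force: 0.0
```

View pics/end.png

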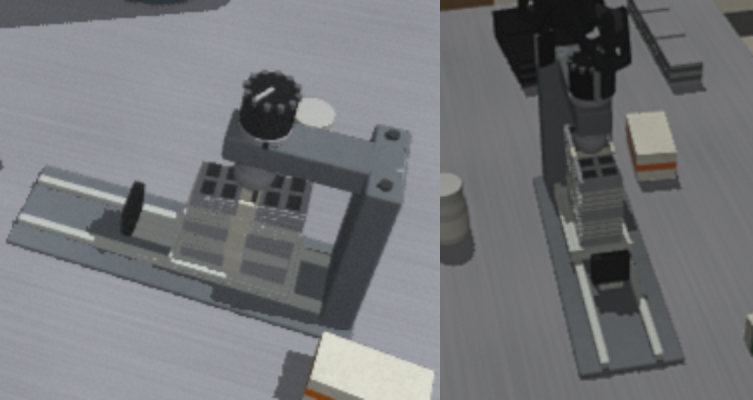

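The final picture shows the foot on the pile at (252,175), with the tray home. The knob mark points lower-left at (262,95), which fits the full ~122° turn without the grip slipping. The carton and jar beside the press are undisturbed.

```bash
python3 -c "
from station import order
print(order.sign_off())"
```

```text
the job is handed in; nothing more can be done
None
```

The job is handed in at about 61 s: all five bundles are piled with alternating ends, the tray is home past its detent, and the knob was stopped at the end of the first click with the pile left clamped. The click was judged from the torque and the turn angle.

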